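# Press a transfer onto a porcelain plaque in the toggle-clamp jig

### The job

Press the transfer on the white porcelain plaque: the jig's toggle clamp stands shut on the empty nest, so throw it open, then slide the plaque square and fully home against both the rear stop and the side stop. Throw the clamp over centre so that its pad locks down on the plaque, leave it locked with your hand off for two seconds, then throw it fully open again, leaving the plaque home against the stops. Leave the cups, pots and everything else standing where they are.

Things in the scene. Friction and masses are not known exactly. Their poses are not given: they have to be found in the camera images.
- jig: Fixed aluminium jig plate, 12 mm thick, x -190 to +25, y -225 to +80 mm. Origin: on the bench (z = 0), straight below the nest corner where the two stop faces meet. Rear stop: steel bar, x -165 to -15, face at y = 0 looking to -y, 12 mm deep. Side stop: bar, y -80 to -15, face at x = 0 looking to -x, 12 mm wide. Both 10 mm high over the plate. Its x axis points roughly away from the robot.
- nest_home (a point): Point on the jig plate's top where the plaque's origin lies when home: jig (-60, -45, 12) mm; axes as the jig's; the plaque's long side lies along x.
- clamp_pivot (a point): Common pivot of the clamp's handle and arm, behind the rear stop: jig (-60, 40, 47) mm; axes as the jig's; the hinge axis is along x. Steel foot and cheeks round it, 50 mm wide, jig y 20 to 76, top 11 mm above the pivot. The arm is 24 mm wide and 14 mm high and reaches 93 mm from the pivot, towards -y when shut.
- plaque: Loose white porcelain plaque 120 x 90 x 16 mm (x, y, z), blue border and rosette on top; origin: centre of the underside; about 0.4 kg. Starts on the jig plate clear of the stops, a little askew; lies flat and is slid, being too wide to grip.
- clamp (a joint): Angle of the clamp's one-piece lever (arm and handle) about the pivot: 0 = shut (arm level towards jig -y, handle leaning 0.35 rad from upright towards -y), 1.3 = fully open (arm nearly upright, handle leaning back 0.95 rad to +y). A damped spring, dead centre about 0.6, drives it to whichever end it is nearer; 4 to 12 N at the handle's end moves it. Starts shut on the empty nest.
- handle_tip (a point): Centre of the top end of the clamp handle, 110 mm from the pivot. The handle is a round black rubber grip 20 mm thick over its upper 60 mm, on a flat steel shank below.
- clamp_pad: Black rubber pad, 24 mm across, under the clamp arm, 85 mm from the pivot; origin: centre of its lower face. Sprung, 6 mm of travel; shut on the plaque it presses the plaque's middle with about 2 N; shut on nothing it hangs 3 mm lower than the plaque's top, so the plaque cannot pass under it.
- cup_a: Bystander, loose, leave alone: white handled cup, 80 mm across the rim, 62 high, handle to its +y; origin: centre of underside.
- cup_b: Bystander, loose, leave alone: as cup_a.
- bowl: Bystander, loose, leave alone: white open bowl, 104 mm across, 45 high; origin: centre of underside.
- sugar_pot: Bystander, loose, leave alone: white lidded pot with a knob, 80 mm across, 102 high; origin: centre of underside.
- brush_pot: Bystander, loose, leave alone: terracotta pot of brushes, pot 68 mm across and 85 high, brush tops at 180 mm; origin: centre of underside.
- glaze_jar: Bystander, loose, leave alone: green glass jar, 56 mm across, 70 high; origin: centre of underside.
- spare_tiles: Bystander, loose, leave alone: square stack of white tiles 75 x 75 x 30 mm, standing on the bench off the jig; origin: centre of underside.
Mind the look-alikes: they are no part of the job. Leave any brown or pink look-alike of the plaque alone.

How it is judged (in metres and radians):
On the way, in this order (a step that is already met when the one before it is completed fails the run):
1. The plaque lies home against both stops while the clamp is open (x of plaque in the frame of jig between -0.063 and -0.0575 m and y of plaque in the frame of jig between -0.048 and -0.0425 m and z of plaque in the frame of jig below 0.0145 m and angle between the x axis of plaque and the x axis of jig, either way round below 0.035 rad and value of joint clamp above 0.9 rad), for 0.2 s.
2. The clamp is locked over centre with its pad pressing on the home plaque and the robot is off the jig, for 1.5 s (x of plaque in the frame of jig between -0.063 and -0.0575 m and y of plaque in the frame of jig between -0.048 and -0.0425 m and z of plaque in the frame of jig below 0.0145 m and angle between the x axis of plaque and the x axis of jig, either way round below 0.035 rad and contact force between each of the arm, the fingers and jig below 0.3 N and value of joint clamp below 0.05 rad and contact force between clamp_pad and plaque above 1 N), for 1.5 s.
At the end, for the whole second after the job is handed in: The clamp is fully open again (handle above 1.2 rad) and the plaque lies at rest on the plate, home within 3 mm of both stops and square to them within 0.035 rad (x of plaque in the frame of jig between -0.063 and -0.0575 m and y of plaque in the frame of jig between -0.048 and -0.0425 m and z of plaque in the frame of jig below 0.0145 m and angle between the x axis of plaque and the x axis of jig, either way round below 0.035 rad and value of joint clamp above 1.2 rad and linear speed of plaque below 0.01 m/s); the robot touches nothing.
It fails at once if A bystander is shoved more than 25 mm or tipped (distance of any of cup_a, cup_b, bowl, sugar_pot, brush_pot, glaze_jar, spare_tiles from where it was at the start of the episode above 0.025 m or angle between any of cup_a, cup_b, bowl, sugar_pot, brush_pot, glaze_jar, spare_tiles's own z axis and vertical above 0.4 rad).
It also fails if it takes over 72 s, if anything falls off the work surface, if the arm or the gripper's body presses on something with over 40 N, if the wrist force passes 120 N, or if a joint passes its speed limit or range.

### The arm

A 6-joint arm with a two-finger parallel gripper is mounted at the origin on the work surface. World frame = base frame: x ahead of the robot, y to its left, z up, the work surface at z = 0. Lengths are in m, angles in degrees, forces in N, time in s.
With the tool pointing down it reaches from about 0.25 to 0.8 m from the base axis. Payload 3.9 kg.
Tool frame: the origin (TCP) lies at the very end of the fingers, on their centre line; the grasp point (between the pads) lies tcp_to_grasp behind it (tcp_to_grasp is the distance from the TCP to the grasp point, in m); z points along the fingers, y is the line along which they close (so a half turn about z gives the same grasp; the last joint's range is limited). The gripper opens to 85 mm and grips with 20 to 120 N. Pads are 22 mm wide; open, the fingers measure 114 mm over their backs; the gripper's body (76 mm by 85 mm) begins 54 mm behind the grasp point. The pads swing forward as they close: fully open they stand 13 mm farther back than shut.
Start: joints at [71.161, 14.897, -7.913, 67.191, 0, 90], TCP at [0.17, 0.497, 0.199] pointing down, gripper open.
Joint ranges: [-159.42, 159.42], [-47.68, 98.78], [-73.54, 78.23], [-108.79, 121.32], [-90, 84.71], [-180, 180]. Speed limits (degrees/s): [147.25, 147.25, 180, 180, 180, 180].

### API

Orientations are given as [roll, pitch, yaw] about the fixed x, y, z axes, in that order (R = Rz(yaw) Ry(pitch) Rx(roll)).
In Python, from cell import get_obs, snapshot, sign_off, find_in, tcp_to_grasp gives the robot as it stands.
- The arm moves only by the tool jog_arm, never from a script. Its argument "moves" is a list of rows, each an object of numbers: "dx", "dy", "dz": the shift along the tool's x, y, z in m; "rx", "ry", "rz": the turn, a rotation vector about the tool's x, y, z in degrees; "grip": the closure, from -1 (fully open) to 1 (shut). In form: [{"dx": .., "dy": .., "dz": .., "rx": .., "ry": .., "rz": .., "grip": ..}, ...]. A call has 1 to 8 rows; each row is the pose to reach, as a shift and turn from the pose commanded when the call began, along the tool's axes at that moment; what a row does not reach only later rows make up. A row lasts 1/12 s, in which the tool goes at most 41.7 mm and 7.16 degrees, less where a joint would pass 70% of its speed; a pose out of reach is approached as far as the arm can. A call with a gripper value outside its range is refused whole. The fingers move at their own pace and stop on an object; the grip force is fixed at half the most. Time passes only in rows, so rows that repeat a pose let the fingers close. It gives the time, the measured TCP pose, the force, the opening and the grip force at its end, in the units of the state.
- get_obs(): the state, without advancing time (a new reading comes with each control period).
- snapshot(name): name is "scene" or "top"; returns a dict with "frame" (384x512x3 uint8, red, green, blue), "K" (3x3 intrinsics, pixels), "D" ([k1, k2, p1, p2, k3] as OpenCV has them; the pictures are not rectified), "R" (3x3) and "t" (3): a world point X has camera coordinates R X + t. Camera axes: x right, y down, z forward; pixel columns grow to the right and rows downward; lengths in m; the calibration is good to about 2 mm. A picture is of the moment at which its call begins. There is no depth.
- sign_off(): hands the job in; it is judged then, once.
Trained networks look in a picture, given as the dict that the camera call returned (one of the last four; its "shot" number tells which), for a name from the list of things; names that differ only in an ending like _2 or _b are one class to them, and where a whole thing is asked for, a point or a joint stands for the part that bears it (a point fixed in the world has none). Each returns a list of dicts, best first, with "p" (0 to 1); they miss things now and then, are a little off and sometimes report something else, mostly with a low value. They report only what shows in the picture. A call takes as long as a camera call. They do not tell look-alikes from the thing itself.
- find_in(name, picture): "position" ([column, row] as shares, 0 to 1, of the picture: columns of its width, rows of its height, amid what is visible of it).
The state is a dict: "time_s": time; "joints": joint angles; "qvel": joint speeds; "joint_efforts": joint torques, N m; "tcp_pos": TCP position; "tcp_rot": TCP orientation; "wrist_force": force on the tool from outside, world axes, zero at the start; "wrist_torque": the same for the moment, N m; "width": finger opening in m; "gripper_force": force on a finger pad.
Only numpy, scipy, OpenCV 4.12 (cv2) and the standard library are available. Lean on these libraries where they do the work, as an engineer would, in place of code of your own. Each camera call takes 0.05 s, during which the arm holds its last target. There are 200 camera calls.

## Working session

There is one attempt and no reset: what is moved stays moved. The work goes in short steps, Python scripts to look and compute and a tool call to move; the robot and the scene stay as the last step left them, time stands still between calls to the robot, and variables do not carry over. Pictures are saved under pics/ and viewed, at most 10 in all, crops included, and the job is handed in when it is done.

Besides the shell and the picture viewer there is one more tool, called as name([rows], argument=value, ...), one row to a line, values as JSON. jog_arm: Moves the arm, as the interface text tells. Its arguments: {"type":"object","properties":{"moves":{"type":"array","items":{"type":"object","properties":{"dx":{"type":"number"},"dy":{"type":"number"},"dz":{"type":"number"},"rx":{"type":"number"},"ry":{"type":"number"},"rz":{"type":"number"},"grip":{"type":"number"}}}}},"required":["moves"]}

```bash
mkdir -p pics; ls
cat > h.py <<'E'
import numpy as np,cv2
from cell import get_obs,snapshot,sign_off,find_in,tcp_to_grasp
def px(s,p): return np.array([p[0]*s["frame"].shape[1],p[1]*s["frame"].shape[0]])
def ray(s,uv,z):
    u=cv2.undistortPoints(np.array([[uv]],float),np.array(s["K"]),np.array(s["D"]))[0,0]
    R=np.array(s["R"]);t=np.array(s["t"]);c=-R.T@t;d=R.T@np.array([u[0],u[1],1]);return c+d*(z-c[2])/d[2]
def proj(s,X):
    return cv2.projectPoints(np.array(X,float).reshape(-1,3),cv2.Rodrigues(np.array(s["R"]))[0],np.array(s["t"]),np.array(s["K"]),np.array(s["D"]))[0][:,0]
def save(s,n,crop=None,size=None):
    f=s["frame"][:,:,::-1]
    if crop: f=f[crop[1]:crop[3],crop[0]:crop[2]]
    if size: f=cv2.resize(f,size,interpolation=cv2.INTER_CUBIC)
    cv2.imwrite("pics/"+n,f)
E
python3 - <<'E'
from h import *
print(tcp_to_grasp)
print(get_obs())
for n in("top","scene"):
    s=snapshot(n);save(s,n+"0.png",None,(800,600))
    print(n,(-np.array(s["R"]).T@s["t"]).round(3))
    for o,z in(("jig",.012),("plaque",.028),("clamp_pivot",.047),("handle_tip",.15),("clamp_pad",.03),("brush_pot",.08),("sugar_pot",.08),("spare_tiles",.03),("cup_a",.05),("bowl",.04),("glaze_jar",.06)):
        for d in find_in(o,s)[:2]:
            uv=px(s,d["position"]);print(o,round(d["p"],2),uv.round(),ray(s,uv,z).round(3))
E
```

```text
pics
0.0187
{'time_s': 0.0, 'joints': array([ 7.11610662e+01,  1.49365416e+01, -7.98781909e+00,  6.71898727e+01,
        1.42383389e-03,  8.99977966e+01]), 'qvel': array([ 0.03115163, -0.01900798,  0.01457153, -0.04536607,  0.08468254,
        0.06316351]), 'joint_efforts': array([ 1.19314122e-03, -4.05680645e+01,  2.53922546e+01,  1.89080613e-02,
        2.14777589e-05,  3.55844591e-06]), 'tcp_pos': array([0.16927271, 0.49615715, 0.19784397]), 'tcp_rot': array([-1.79885767e+02, -1.42822414e-03,  1.61163267e+02]), 'wrist_force': array([-0.85747282, -0.90430634,  0.06463843]), 'wrist_torque': array([ 0.01618455, -0.03994548,  0.04398202]), 'gripper_force': 0.0, 'width': 0.0856552761692999}
top [ 0.285 -0.083  1.383]
jig 0.95 [231. 194.] [ 0.537 -0.024  0.012]
jig 0.7 [216. 179.] [0.582 0.02  0.012]
plaque 0.83 [318. 294.] [ 0.246 -0.274  0.028]
plaque 0.76 [272. 100.] [ 0.825 -0.148  0.028]
clamp_pivot 0.66 [229. 196.] [ 0.526 -0.019  0.047]
clamp_pivot 0.49 [195. 242.] [0.393 0.077 0.047]
handle_tip 0.71 [213. 177.] [0.559 0.019 0.15 ]
clamp_pad 0.41 [231. 196.] [ 0.528 -0.025  0.03 
[... 550 characters left out ...]
. 217.] [ 0.531 -0.115  0.028]
plaque 0.8 [151. 270.] [ 0.767 -0.299  0.028]
clamp_pivot 0.77 [291. 232.] [0.602 0.001 0.047]
handle_tip 0.83 [302. 221.] [0.697 0.027 0.15 ]
handle_tip 0.53 [219. 245.] [ 0.8   -0.127  0.15 ]
brush_pot 0.68 [341. 254.] [0.705 0.117 0.08 ]
brush_pot 0.41 [304. 221.] [0.598 0.032 0.08 ]
sugar_pot 0.77 [221. 246.] [ 0.72  -0.146  0.08 ]
sugar_pot 0.43 [260. 261.] [ 0.757 -0.054  0.08 ]
spare_tiles 0.64 [178. 231.] [ 0.624 -0.286  0.03 ]
cup_a 0.63 [324. 198.] [0.436 0.08  0.05 ]
cup_a 0.6 [361. 220.] [0.526 0.177 0.05 ]
bowl 0.86 [191. 194.] [ 0.46  -0.303  0.04 ]
glaze_jar 0.56 [260. 260.] [ 0.732 -0.058  0.06 ]
glaze_jar 0.48 [192. 195.] [ 0.493 -0.286  0.06 ]
```

Run:
```python
from h import *
s=snapshot("top");save(s,"topc.png",(140,110,350,267),(800,598))
s=snapshot("scene");save(s,"scc.png",(150,150,390,330),(800,600))
```

```text
(no output)
```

View pics/topc.png

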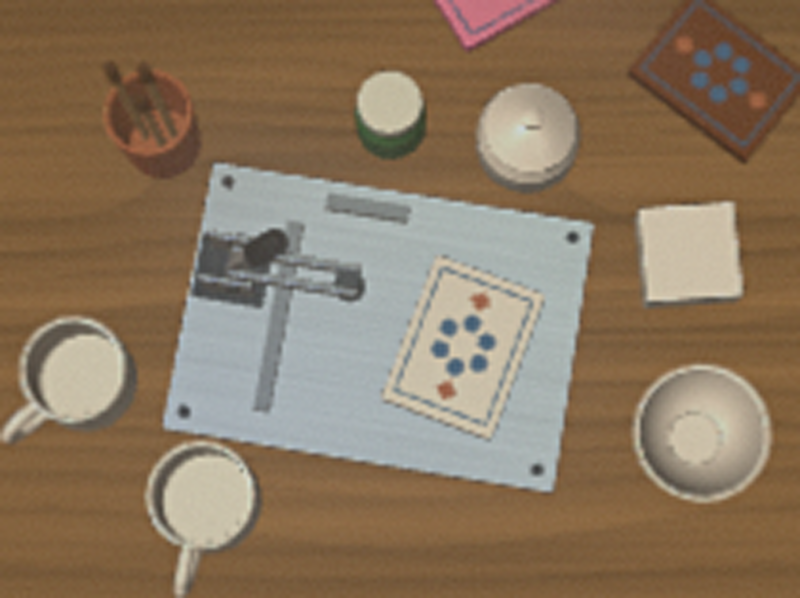

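View pics/scc.png

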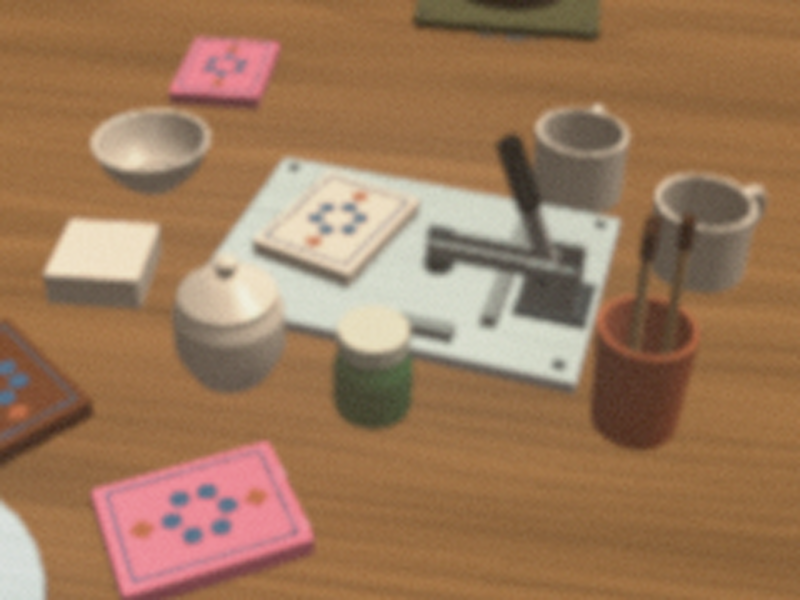

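Top crop: jig corners at (217,163), (593,226), (550,492), (165,428); plaque corners at (440,257), (543,294), (490,438), (385,398). The clamp is on the left and the side stop at the top. The pink and brown plaques are look-alikes.

```bash
cat >> h.py <<'E'
def fit2(A,B): # B = R A + t
    A=np.array(A,float);B=np.array(B,float);a=A-A.mean(0);b=B-B.mean(0)
    th=np.arctan2((a[:,0]*b[:,1]-a[:,1]*b[:,0]).sum(),(a*b).sum());c,s=np.cos(th),np.sin(th);R=np.array([[c,-s],[s,c]])
    t=B.mean(0)-R@A.mean(0);return th,R,t,np.linalg.norm(A@R.T+t-B,axis=1)
E
python3 - <<'E'
from h import *
s=snapshot("top")
k=210/800
cr=lambda P:[(140+x*k,110+y*k) for x,y in P]
J=[ray(s,p,.012)[:2] for p in cr([(217,163),(593,226),(550,492),(165,428)])]
th,R,t,e=fit2([(.025,.08),(.025,-.225),(-.19,-.225),(-.19,.08)],J)
print("jig",np.degrees(th),t,e)
# refine with holes/other: check features
P=[ray(s,p,.028)[:2] for p in cr([(440,257),(543,294),(490,438),(385,398)])]
tp,Rp,tpp,ep=fit2([(.06,.045),(.06,-.045),(-.06,-.045),(-.06,.045)],P)
print("plaque",np.degrees(tp),tpp,ep, "in jig",R.T@(tpp-t),np.degrees(tp-th))
w=lambda x,y,z:np.r_[R@[x,y]+t,z]
import math
tip=lambda q:w(-.06,.04-.11*math.sin(.35-q),.047+.11*math.cos(.35-q))
pts=dict(tip0=tip(0),tip13=tip(1.3),piv=w(-.06,.04,.047),corner=w(0,0,.022),rs=w(-.165,0,.022),ss=w(0,-.08,.022))
for n,p in pts.items(): print(n,p.round(3),((proj(s,p)[0]-[140,110])/k).round())
s2=snapshot("scene");k2=240/800
for n,p in pts.items(): print(n,((proj(s2,p)[0]-[150,150])/k2).round())
E
```

```text
jig -9.794025417112502 [0.62677652 0.00670857] [0.00211007 0.00216863 0.00319497 0.00249389]
plaque -20.81827868616164 [ 0.51384834 -0.11530297] [0.00301603 0.0027252  0.00237248 0.00246695] in jig [-0.09052734 -0.13944315] -11.024253269049137
tip0 [0.568 0.019 0.15 ] [277. 242.]
tip13 [0.59  0.145 0.111] [111. 226.]
piv [0.574 0.056 0.047] [240. 264.]
corner [0.627 0.007 0.022] [307. 205.]
rs [0.464 0.035 0.022] [269. 412.]
ss [ 0.613 -0.072  0.022] [408. 222.]
tip0 [505. 133.]
tip13 [675. 211.]
piv [545. 258.]
corner [473. 321.]
rs [521. 202.]
ss [370. 299.]
```

jog_arm([
  {"dz":-0.03,"grip":1},
  {"dx":-0.537,"dy":-0.361,"dz":-0.03,"rz":81,"grip":1},
  {"dx":-0.537,"dy":-0.361,"dz":-0.03,"rz":81,"grip":1},
  {"dx":-0.537,"dy":-0.361,"dz":-0.03,"rz":81,"grip":1},
  {"dx":-0.537,"dy":-0.361,"dz":-0.03,"rz":81,"grip":1},
  {"dx":-0.537,"dy":-0.361,"dz":-0.03,"rz":81,"grip":1},
  {"dx":-0.537,"dy":-0.361,"dz":-0.03,"rz":81,"grip":1},
  {"dx":-0.537,"dy":-0.361,"dz":-0.03,"rz":81,"grip":1},
])

```text
invalid input at $.moves[0]: expected keys dx, dy, dz, rx, ry, rz, grip
```

```bash
cat >> h.py <<'E'
TH=-9.79;c_,s_=np.cos(np.radians(TH)),np.sin(np.radians(TH));RJ=np.array([[c_,-s_],[s_,c_]]);tJ=np.array([.6268,.0067])
def todo(x,y,z,o=None):
    from scipy.spatial.transform import Rotation as Ro
    o=o or get_obs();M=Ro.from_euler("xyz",o["tcp_rot"],degrees=True)
    G=Ro.from_euler("xyz",[180,0,TH+90],degrees=True)
    d=np.r_[RJ@[x,y]+tJ,z]-o["tcp_pos"]
    j=RJ.T@(o["tcp_pos"][:2]-tJ)
    print("t",round(o["time_s"],2),"jig",j.round(4),"z",o["tcp_pos"][2].round(4),"rot",o["tcp_rot"].round(1),"F",o["wrist_force"].round(1),"w",round(o["width"],4))
    print("shift",M.inv().apply(d).round(4),"turn",np.degrees((M.inv()*G).as_rotvec()).round(2))
E
python3 -c "
from h import *
todo(-.06,-.045,.22)"
```

```text
t 1.4 jig [-0.534   0.4052] z 0.1987 rot [-180.    -0.   161.2] F [-0.2 -0.8 -0.3] w 0.0853
shift [-0.5389 -0.3701 -0.0213] turn [-0.    0.   80.95]
```

jog_arm([
  {"dx":0,"dy":0,"dz":-0.03,"rx":0,"ry":0,"rz":0,"grip":1},
  {"dx":-0.539,"dy":-0.37,"dz":-0.03,"rx":0,"ry":0,"rz":81,"grip":1},
  {"dx":-0.539,"dy":-0.37,"dz":-0.03,"rx":0,"ry":0,"rz":81,"grip":1},
  {"dx":-0.539,"dy":-0.37,"dz":-0.03,"rx":0,"ry":0,"rz":81,"grip":1},
  {"dx":-0.539,"dy":-0.37,"dz":-0.03,"rx":0,"ry":0,"rz":81,"grip":1},
  {"dx":-0.539,"dy":-0.37,"dz":-0.03,"rx":0,"ry":0,"rz":81,"grip":1},
  {"dx":-0.539,"dy":-0.37,"dz":-0.03,"rx":0,"ry":0,"rz":81,"grip":1},
  {"dx":-0.539,"dy":-0.37,"dz":-0.03,"rx":0,"ry":0,"rz":81,"grip":1},
])

```text
time_s: 2.07
tcp_pos: [0.3446, 0.2613, 0.229]
tcp_rot: [180.0, -0.0, 110.7]
wrist_force: [1.3, 0.7, 0.5]
width: 0.0005
gripper_force: 0.0
```

```bash
python3 -c "
from h import *
todo(-.06,-.045,.22)"
```

```text
t 2.07 jig [-0.3214  0.2029] z 0.229 rot [180.   -0.  110.7] F [1.3 0.7 0.5] w 0.0005
shift [-0.3463  0.0994  0.009 ] turn [ 4.000e-02 -3.000e-02  3.049e+01]
```

jog_arm([
  {"dx":-0.346,"dy":0.099,"dz":0,"rx":0,"ry":0,"rz":30.5,"grip":1},
  {"dx":-0.346,"dy":0.099,"dz":0,"rx":0,"ry":0,"rz":30.5,"grip":1},
  {"dx":-0.346,"dy":0.099,"dz":0,"rx":0,"ry":0,"rz":30.5,"grip":1},
  {"dx":-0.346,"dy":0.099,"dz":0,"rx":0,"ry":0,"rz":30.5,"grip":1},
  {"dx":-0.346,"dy":0.099,"dz":0,"rx":0,"ry":0,"rz":30.5,"grip":1},
  {"dx":-0.346,"dy":0.099,"dz":0,"rx":0,"ry":0,"rz":30.5,"grip":1},
  {"dx":-0.346,"dy":0.099,"dz":0,"rx":0,"ry":0,"rz":30.5,"grip":1},
  {"dx":-0.346,"dy":0.099,"dz":0,"rx":0,"ry":0,"rz":30.5,"grip":1},
])

```text
time_s: 2.73
tcp_pos: [0.5453, -0.0052, 0.2288]
tcp_rot: [180.0, -0.0, 80.5]
wrist_force: [0.9, 0.6, 0.8]
width: 0.0001
gripper_force: 0.0
```

```bash
python3 -c "
from h import *
todo(-.06,-.045,.11)"
```

```text
t 2.73 jig [-0.0782 -0.0256] z 0.2288 rot [180.   -0.   80.5] F [0.9 0.6 0.8] w 0.0001
shift [-0.0195  0.0181  0.1188] turn [ 0.03 -0.02  0.29]
```

jog_arm([
  {"dx":-0.02,"dy":0.018,"dz":0,"rx":0,"ry":0,"rz":0.3,"grip":1},
  {"dx":-0.02,"dy":0.018,"dz":0,"rx":0,"ry":0,"rz":0.3,"grip":1},
  {"dx":-0.02,"dy":0.018,"dz":0.03,"rx":0,"ry":0,"rz":0.3,"grip":1},
  {"dx":-0.02,"dy":0.018,"dz":0.06,"rx":0,"ry":0,"rz":0.3,"grip":1},
  {"dx":-0.02,"dy":0.018,"dz":0.09,"rx":0,"ry":0,"rz":0.3,"grip":1},
  {"dx":-0.02,"dy":0.018,"dz":0.115,"rx":0,"ry":0,"rz":0.3,"grip":1},
  {"dx":-0.02,"dy":0.018,"dz":0.115,"rx":0,"ry":0,"rz":0.3,"grip":1},
  {"dx":-0.02,"dy":0.018,"dz":0.115,"rx":0,"ry":0,"rz":0.3,"grip":1},
])

```text
time_s: 3.4
tcp_pos: [0.5571, -0.0254, 0.1128]
tcp_rot: [-179.8, 0.0, 80.3]
wrist_force: [1.3, -0.6, 0.2]
width: -0.0004
gripper_force: 0.0
```

```bash
python3 -c "
from h import *
todo(-.06,.06,.115)
s=snapshot('scene');save(s,'a.png',(210,140,370,260),(800,600))"
```

```text
t 3.4 jig [-0.0632 -0.0435] z 0.1128 rot [-179.8    0.    80.3] F [ 1.3 -0.6  0.2] w -0.0004
shift [ 0.1035  0.0033 -0.0022] turn [-0.21  0.01  0.04]
```

View pics/a.png

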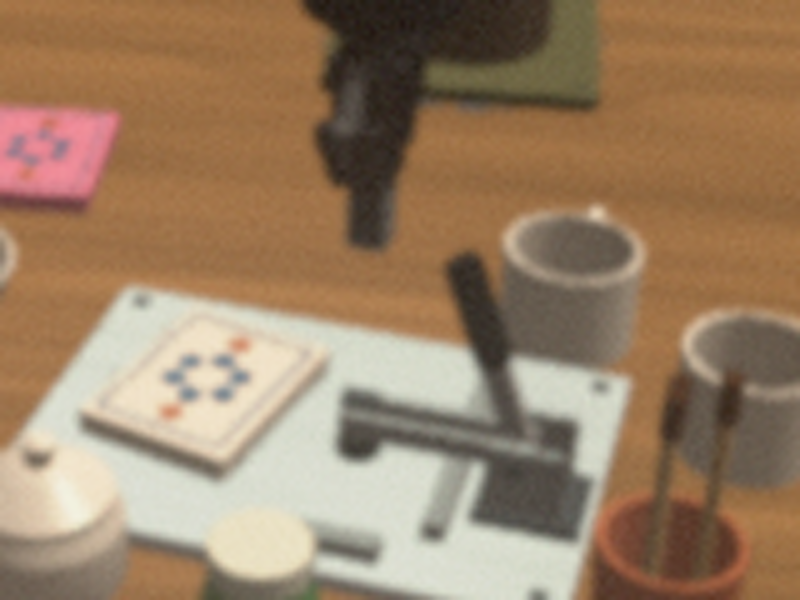

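The gripper tip shows at (370,245) and the handle top at (462,262). I'll check both against the projection.

```bash
python3 -c "
from h import *
o=get_obs();print(o['tcp_pos'],o['time_s'])
for n in ('scene',):
  s=snapshot(n)
  for p in (o['tcp_pos'],[.568,.019,.15],[.5571,-.0254,.13],[.5571,-.0254,.2288]): print((proj(s,p)[0]-[210,140])*5)
save(s,'b.png',(210,140,370,260),(800,600))
"
```

```text
[ 0.55887273 -0.02555058  0.11446073] 3.45
[364.88479116 294.64196105]
[457.78809381 250.70727845]
[366.76295098 266.34795909]
[374.9898438   87.21929593]
```

View pics/b.png

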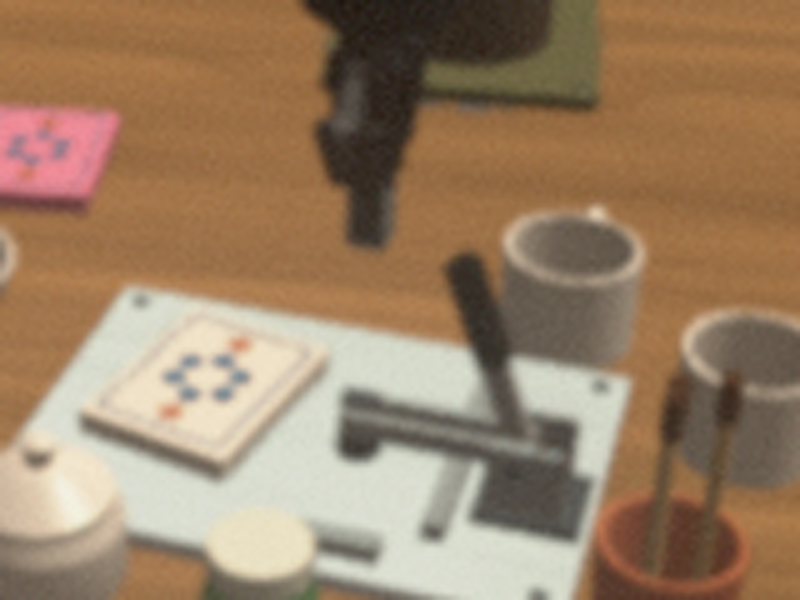

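The picture hasn't changed: the tip is still at (367,245) while the TCP projects to (365,295). I'll check from the top camera.

```bash
python3 -c "
from h import *
o=get_obs();print(o['tcp_pos'],o['joints'])
s=snapshot('top');k=6.667
for p in (o['tcp_pos'],o['tcp_pos']+[0,0,.03],o['tcp_pos']+[0,0,.08],[.568,.019,.15]): print((proj(s,p)[0]-[180,150])*k)
save(s,'c.png',(180,150,300,240),(800,600))
s=snapshot('scene');print((proj(s,o['tcp_pos'])[0]))
"
```

```text
[ 0.5600159  -0.02566967  0.11544135] [-2.62620448e+00  2.09199377e+01 -1.19730714e+01  5.69634786e+01
  2.78257878e-03  9.71237301e+01]
[333.59446264 194.21021801]
[330.36218004 178.47356984]
[324.63130275 150.56034826]
[219.20468582 156.9574144 ]
[282.89924688 198.83680343]
```

View pics/c.png

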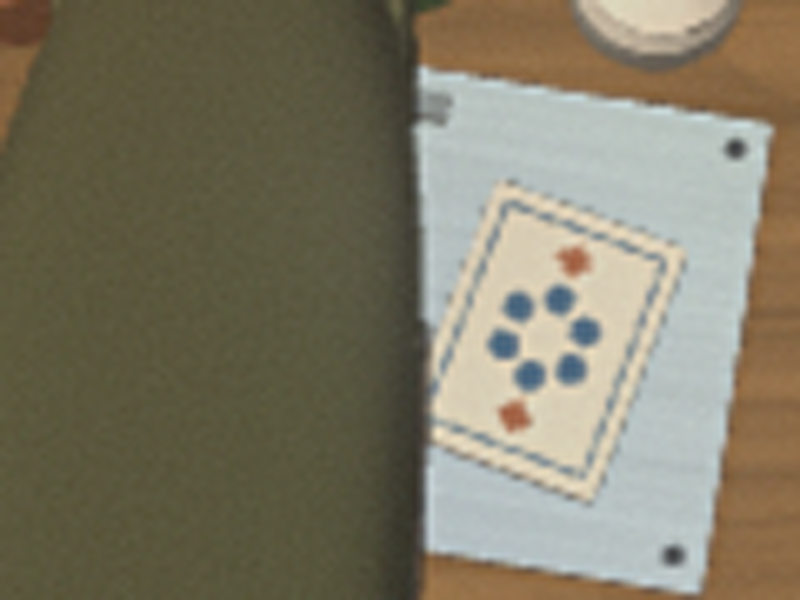

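jog_arm([
  {"dx":0.01,"dy":0.002,"dz":0.02,"rx":0,"ry":0,"rz":0,"grip":1},
  {"dx":0.02,"dy":0.002,"dz":0.02,"rx":0,"ry":0,"rz":0,"grip":1},
  {"dx":0.03,"dy":0.002,"dz":0.02,"rx":0,"ry":0,"rz":0,"grip":1},
  {"dx":0.04,"dy":0.002,"dz":0.02,"rx":0,"ry":0,"rz":0,"grip":1},
  {"dx":0.05,"dy":0.002,"dz":0.02,"rx":0,"ry":0,"rz":0,"grip":1},
  {"dx":0.06,"dy":0.002,"dz":0.02,"rx":0,"ry":0,"rz":0,"grip":1},
  {"dx":0.06,"dy":0.002,"dz":0.02,"rx":0,"ry":0,"rz":0,"grip":1},
])

```text
time_s: 4.18
tcp_pos: [0.5727, 0.0339, 0.0959]
tcp_rot: [179.8, 0.0, 80.3]
wrist_force: [0.1, -2.0, 1.1]
width: -0.0
gripper_force: 1.3
```

```bash
python3 -c "
from h import *
todo(-.06,.06,.1)
s=snapshot('scene');save(s,'d.png',(210,140,370,260),(800,600))
print((proj(s,get_obs()['tcp_pos'])[0]-[210,140])*5)"
```

```text
t 4.18 jig [-0.0579  0.0176] z 0.0959 rot [179.8   0.   80.3] F [ 0.1 -2.   1.1] w -0.0
shift [ 0.0424 -0.002  -0.0042] turn [0.21 0.03 0.1 ]
[479.31443842 351.90360583]
```

View pics/d.png

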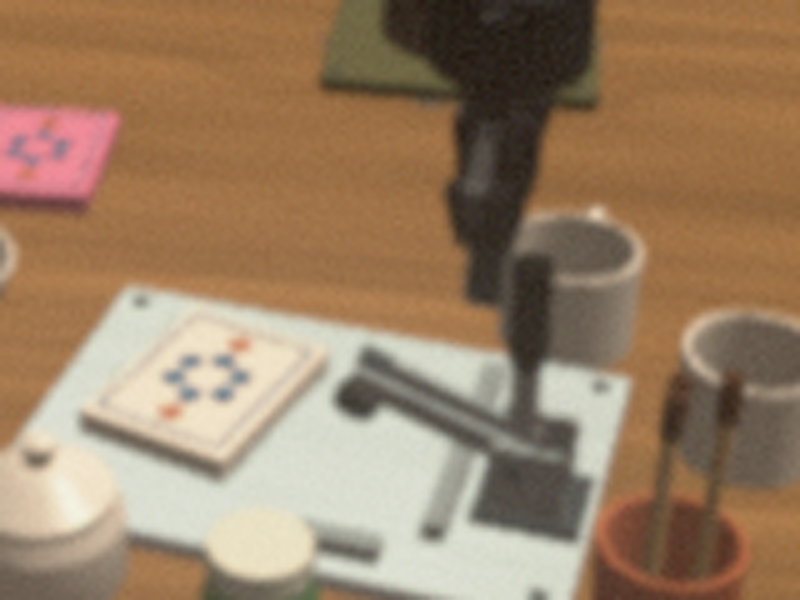

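The handle is about upright now. The finger end is at (483,300) and touches it, roughly 28 mm above the stated TCP.

jog_arm([
  {"dx":0.01,"dy":-0.002,"dz":0,"rx":0,"ry":0,"rz":0,"grip":1},
  {"dx":0.02,"dy":-0.002,"dz":0,"rx":0,"ry":0,"rz":0,"grip":1},
  {"dx":0.03,"dy":-0.002,"dz":0,"rx":0,"ry":0,"rz":0,"grip":1},
  {"dx":0.04,"dy":-0.002,"dz":0,"rx":0,"ry":0,"rz":0,"grip":1},
  {"dx":0.04,"dy":-0.002,"dz":0,"rx":0,"ry":0,"rz":0,"grip":1},
  {"dx":0.04,"dy":-0.002,"dz":0,"rx":0,"ry":0,"rz":0,"grip":1},
])

```text
time_s: 4.73
tcp_pos: [0.5756, 0.0738, 0.0937]
tcp_rot: [-180.0, -0.1, 80.3]
wrist_force: [0.1, 0.7, -0.2]
width: -0.0001
gripper_force: 0.0
```

```bash
python3 -c "
from h import *
todo(-.07,-.22,.1)
s=snapshot('scene')
for d in find_in('handle_tip',s)[:2]+find_in('clamp_pad',s)[:2]: print(d['p'],(px(s,d['position'])-[210,140])*5)
import math
for q in (.7,1,1.3): print(q,(proj(s,np.r_[RJ@[-.06,.04-.09*math.sin(.35-q)]+tJ,.047+.09*math.cos(.35-q)])[0]-[210,140])*5)
"
```

```text
t 4.73 jig [-0.0619  0.0574] z 0.0937 rot [-1.80e+02 -1.00e-01  8.03e+01] F [ 0.1  0.7 -0.2] w -0.0001
shift [-0.2774 -0.0086 -0.0067] turn [-0.04 -0.07  0.1 ]
0.9 [507.504 378.08 ]
0.6 [387.952 332.   ]
0.7 [595.48299082 308.17223558]
1 [641.65433725 339.50757466]
1.3 [675.84936005 379.7986417 ]
```

jog_arm([
  {"dx":0,"dy":0,"dz":-0.04,"rx":0,"ry":0,"rz":0,"grip":1},
  {"dx":0,"dy":0,"dz":-0.08,"rx":0,"ry":0,"rz":0,"grip":1},
  {"dx":0,"dy":0,"dz":-0.1,"rx":0,"ry":0,"rz":0,"grip":0},
  {"dx":-0.287,"dy":-0.028,"dz":-0.1,"rx":0,"ry":0,"rz":0,"grip":0},
  {"dx":-0.287,"dy":-0.028,"dz":-0.1,"rx":0,"ry":0,"rz":0,"grip":0},
  {"dx":-0.287,"dy":-0.028,"dz":-0.1,"rx":0,"ry":0,"rz":0,"grip":0},
  {"dx":-0.287,"dy":-0.028,"dz":-0.1,"rx":0,"ry":0,"rz":0,"grip":0},
  {"dx":-0.287,"dy":-0.028,"dz":-0.1,"rx":0,"ry":0,"rz":0,"grip":0},
])

```text
time_s: 5.55
tcp_pos: [0.5198, -0.1299, 0.1939]
tcp_rot: [180.0, -0.0, 80.2]
wrist_force: [0.6, -0.2, -0.1]
width: 0.0426
gripper_force: 0.0
```

jog_arm([
  {"dx":-0.1,"dy":0,"dz":0,"rx":0,"ry":0,"rz":0,"grip":0},
  {"dx":-0.1,"dy":0,"dz":0,"rx":0,"ry":0,"rz":0,"grip":0},
  {"dx":-0.1,"dy":0,"dz":0,"rx":0,"ry":0,"rz":0,"grip":0},
  {"dx":-0.1,"dy":0,"dz":0,"rx":0,"ry":0,"rz":0,"grip":0},
])

```text
time_s: 5.88
tcp_pos: [0.5026, -0.2309, 0.1936]
tcp_rot: [180.0, 0.1, 79.9]
wrist_force: [0.5, 0.1, -0.4]
width: 0.0426
gripper_force: 0.0
```

```bash
python3 -c "
from h import *
todo(-.09,-.23,.03)
s=snapshot('scene');save(s,'e.png',(190,120,350,240),(800,600))
print((proj(s,get_obs()['tcp_pos'])[0]-[190,120])*5)"
```

```text
t 5.88 jig [-0.0819 -0.2552] z 0.1936 rot [1.80e+02 1.00e-01 7.99e+01] F [ 0.5  0.1 -0.4] w 0.0426
shift [ 0.0254 -0.0083  0.1636] turn [ 0.02  0.06 -0.33]
[ 89.8894138  173.67967098]
```

View pics/e.png

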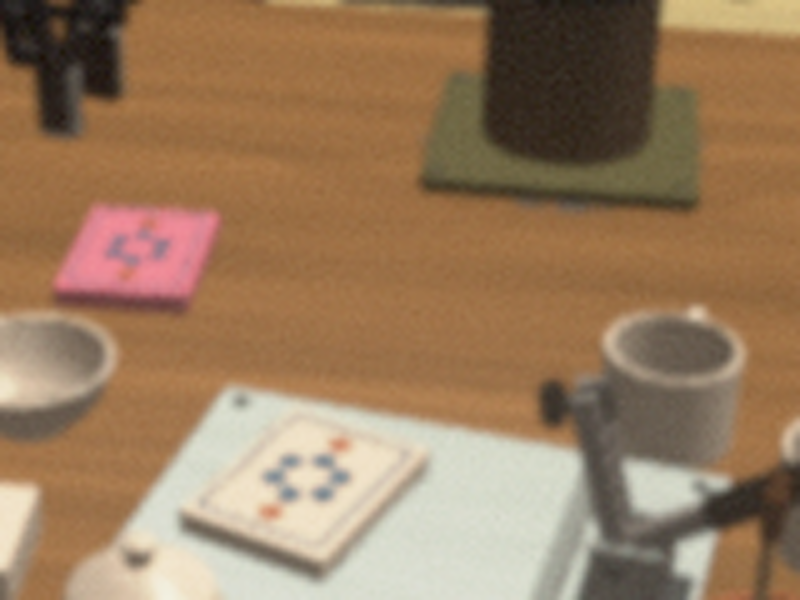

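The clamp is open (arm upright at (600,440)). The finger ends show at (60,132) and (105,95), again higher than the TCP projection. I'll descend onto the bare plate and feel for contact.

jog_arm([
  {"dx":0.042,"dy":-0.008,"dz":0,"rx":0,"ry":0,"rz":0,"grip":0},
  {"dx":0.042,"dy":-0.008,"dz":0.03,"rx":0,"ry":0,"rz":0,"grip":0},
  {"dx":0.042,"dy":-0.008,"dz":0.07,"rx":0,"ry":0,"rz":0,"grip":0},
  {"dx":0.042,"dy":-0.008,"dz":0.11,"rx":0,"ry":0,"rz":0,"grip":0},
  {"dx":0.042,"dy":-0.008,"dz":0.14,"rx":0,"ry":0,"rz":0,"grip":0},
  {"dx":0.042,"dy":-0.008,"dz":0.155,"rx":0,"ry":0,"rz":0,"grip":0},
  {"dx":0.042,"dy":-0.008,"dz":0.155,"rx":0,"ry":0,"rz":0,"grip":0},
  {"dx":0.042,"dy":-0.008,"dz":0.155,"rx":0,"ry":0,"rz":0,"grip":0},
])

```text
time_s: 6.6
tcp_pos: [0.5023, -0.1825, 0.0382]
tcp_rot: [-179.9, -0.1, 80.3]
wrist_force: [0.5, -0.2, -0.0]
width: 0.0428
gripper_force: 0.0
```

```bash
python3 -c "
from h import *
todo(-.09,-.213,.03)
s=snapshot('scene');save(s,'f.png',(190,150,310,240),(800,600))
print((proj(s,get_obs()['tcp_pos'])[0]-[190,150])*6.667)"
```

```text
t 6.6 jig [-0.0905 -0.2077] z 0.0382 rot [-1.799e+02 -1.000e-01  8.030e+01] F [ 0.5 -0.2 -0. ] w 0.0428
shift [-0.0054  0.0005  0.0082] turn [-0.13 -0.06  0.11]
[248.18354998 374.23432985]
```

View pics/f.png

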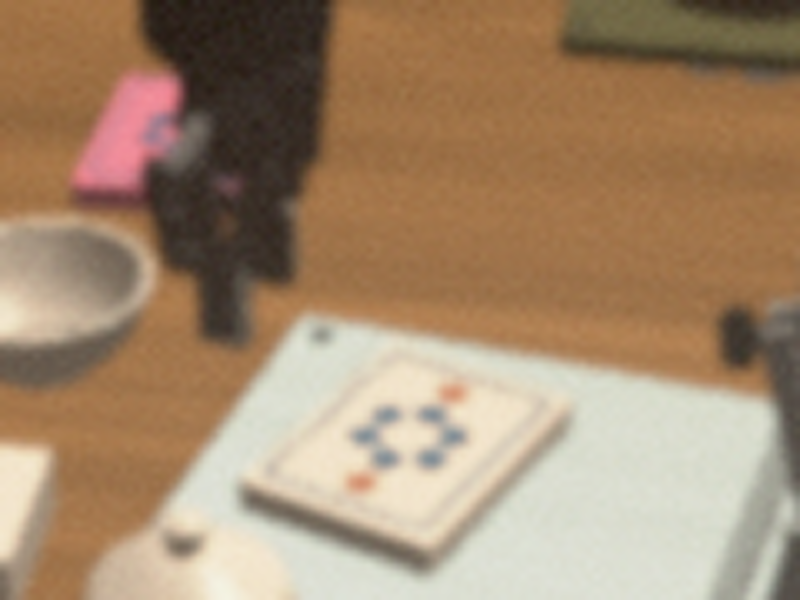

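Mid-finger shows at (251,309) against a TCP projection of (248,374). I'll probe downward gently.

jog_arm([
  {"dx":-0.004,"dy":0,"dz":0.006,"rx":0,"ry":0,"rz":0,"grip":0},
  {"dx":-0.004,"dy":0,"dz":0.012,"rx":0,"ry":0,"rz":0,"grip":0},
  {"dx":-0.004,"dy":0,"dz":0.018,"rx":0,"ry":0,"rz":0,"grip":0},
  {"dx":-0.004,"dy":0,"dz":0.022,"rx":0,"ry":0,"rz":0,"grip":0},
  {"dx":-0.004,"dy":0,"dz":0.022,"rx":0,"ry":0,"rz":0,"grip":0},
  {"dx":-0.004,"dy":0,"dz":0.022,"rx":0,"ry":0,"rz":0,"grip":0},
])

```text
time_s: 7.15
tcp_pos: [0.5019, -0.1879, 0.0164]
tcp_rot: [-180.0, -0.0, 80.2]
wrist_force: [1.1, 0.0, 0.2]
width: 0.0427
gripper_force: 0.0
```

jog_arm([
  {"dx":0,"dy":0,"dz":0.002,"rx":0,"ry":0,"rz":0,"grip":0},
  {"dx":0,"dy":0,"dz":0.004,"rx":0,"ry":0,"rz":0,"grip":0},
  {"dx":0,"dy":0,"dz":0.004,"rx":0,"ry":0,"rz":0,"grip":0},
])

```text
time_s: 7.4
tcp_pos: [0.5021, -0.188, 0.0124]
tcp_rot: [-180.0, -0.0, 80.2]
wrist_force: [-0.3, 0.6, 0.1]
width: 0.0424
gripper_force: 0.0
```

jog_arm([
  {"dx":0,"dy":0,"dz":0.002,"rx":0,"ry":0,"rz":0,"grip":0},
  {"dx":0,"dy":0,"dz":0.004,"rx":0,"ry":0,"rz":0,"grip":0},
  {"dx":0,"dy":0,"dz":0.004,"rx":0,"ry":0,"rz":0,"grip":0},
])

```text
time_s: 7.65
tcp_pos: [0.502, -0.1879, 0.0083]
tcp_rot: [-180.0, -0.0, 80.2]
wrist_force: [-0.6, -0.3, -0.1]
width: 0.0427
gripper_force: 0.0
```

jog_arm([
  {"dx":0,"dy":0,"dz":0.002,"rx":0,"ry":0,"rz":0,"grip":0},
  {"dx":0,"dy":0,"dz":0.003,"rx":0,"ry":0,"rz":0,"grip":0},
  {"dx":0,"dy":0,"dz":0.003,"rx":0,"ry":0,"rz":0,"grip":0},
])

```text
time_s: 7.9
tcp_pos: [0.502, -0.1879, 0.0054]
tcp_rot: [-180.0, -0.0, 80.2]
wrist_force: [-0.1, -0.8, -0.2]
width: 0.0427
gripper_force: 0.0
```

jog_arm([
  {"dx":0,"dy":0,"dz":0.002,"rx":0,"ry":0,"rz":0,"grip":0},
  {"dx":0,"dy":0,"dz":0.003,"rx":0,"ry":0,"rz":0,"grip":0},
  {"dx":0,"dy":0,"dz":0.003,"rx":0,"ry":0,"rz":0,"grip":0},
])

```text
time_s: 8.15
tcp_pos: [0.5021, -0.1879, 0.0024]
tcp_rot: [-180.0, -0.0, 80.2]
wrist_force: [0.7, 0.4, 0.0]
width: 0.0426
gripper_force: 0.0
```

jog_arm([
  {"dx":0,"dy":0,"dz":0.002,"rx":0,"ry":0,"rz":0,"grip":0},
  {"dx":0,"dy":0,"dz":0.004,"rx":0,"ry":0,"rz":0,"grip":0},
  {"dx":0,"dy":0,"dz":0.004,"rx":0,"ry":0,"rz":0,"grip":0},
])

```text
time_s: 8.4
tcp_pos: [0.5019, -0.1879, -0.0017]
tcp_rot: [-180.0, -0.0, 80.2]
wrist_force: [-0.4, 0.1, -0.1]
width: 0.0425
gripper_force: 0.0
```

```bash
python3 -c "
from h import *
o=get_obs();todo(-.09,-.213,.03,o)
s=snapshot('scene');save(s,'g.png',(200,160,300,235),(800,600))
print((proj(s,o['tcp_pos'])[0]-[200,160])*8)"
```

```text
t 8.4 jig [-0.09  -0.213] z -0.0017 rot [-180.    -0.    80.2] F [-0.4  0.1 -0.1] w 0.0425
shift [ 0.     -0.0001 -0.0317] turn [-0.04 -0.01  0.02]
[210.6285214  461.92092141]
```

View pics/g.png

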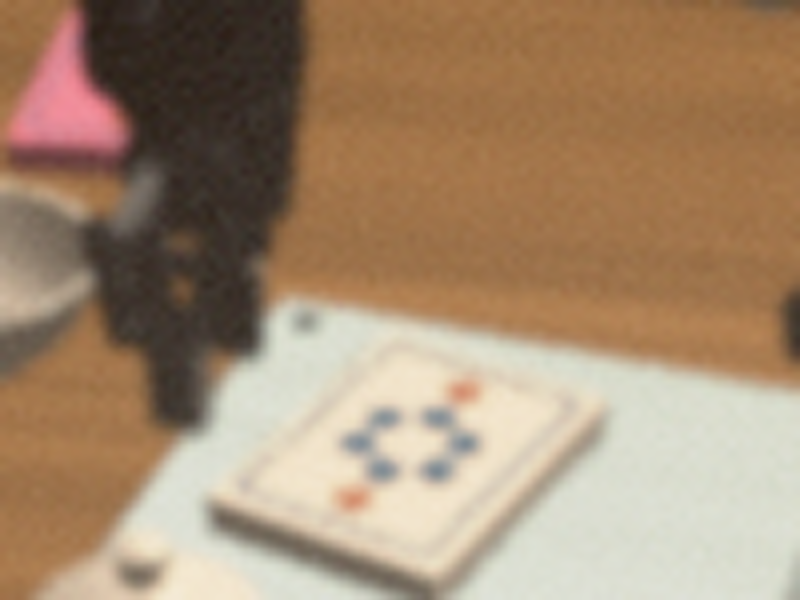

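Fingers are at (180,425) and (235,350), still about 26 mm above the TCP projection and touching nothing. I'll keep probing down.

jog_arm([
  {"dx":0,"dy":0,"dz":0.002,"rx":0,"ry":0,"rz":0,"grip":0},
  {"dx":0,"dy":0,"dz":0.004,"rx":0,"ry":0,"rz":0,"grip":0},
  {"dx":0,"dy":0,"dz":0.004,"rx":0,"ry":0,"rz":0,"grip":0},
])

```text
time_s: 8.7
tcp_pos: [0.502, -0.1879, -0.0057]
tcp_rot: [-180.0, -0.0, 80.2]
wrist_force: [-0.3, -0.6, -0.1]
width: 0.0425
gripper_force: 0.0
```

jog_arm([
  {"dx":0,"dy":0,"dz":0.002,"rx":0,"ry":0,"rz":0,"grip":0},
  {"dx":0,"dy":0,"dz":0.003,"rx":0,"ry":0,"rz":0,"grip":0},
  {"dx":0,"dy":0,"dz":0.003,"rx":0,"ry":0,"rz":0,"grip":0},
])

```text
time_s: 8.95
tcp_pos: [0.5021, -0.1879, -0.0086]
tcp_rot: [-180.0, -0.0, 80.2]
wrist_force: [-0.8, 0.2, -0.7]
width: 0.0427
gripper_force: 0.0
```

jog_arm([
  {"dx":0,"dy":0,"dz":0.002,"rx":0,"ry":0,"rz":0,"grip":0},
  {"dx":0,"dy":0,"dz":0.003,"rx":0,"ry":0,"rz":0,"grip":0},
  {"dx":0,"dy":0,"dz":0.003,"rx":0,"ry":0,"rz":0,"grip":0},
])

```text
time_s: 9.2
tcp_pos: [0.5021, -0.188, -0.0116]
tcp_rot: [-180.0, -0.0, 80.2]
wrist_force: [-0.1, -0.2, 0.3]
width: 0.0425
gripper_force: 0.0
```

jog_arm([
  {"dx":0,"dy":0,"dz":0.002,"rx":0,"ry":0,"rz":0,"grip":0},
  {"dx":0,"dy":0,"dz":0.003,"rx":0,"ry":0,"rz":0,"grip":0},
  {"dx":0,"dy":0,"dz":0.003,"rx":0,"ry":0,"rz":0,"grip":0},
])

```text
time_s: 9.45
tcp_pos: [0.5021, -0.1879, -0.0146]
tcp_rot: [-180.0, -0.0, 80.2]
wrist_force: [-0.4, 0.4, -0.2]
width: 0.0427
gripper_force: 0.0
```

jog_arm([
  {"dx":0,"dy":0,"dz":0.001,"rx":0,"ry":0,"rz":0,"grip":0},
  {"dx":0,"dy":0,"dz":0.002,"rx":0,"ry":0,"rz":0,"grip":0},
  {"dx":0,"dy":0,"dz":0.002,"rx":0,"ry":0,"rz":0,"grip":0},
])

```text
time_s: 9.7
tcp_pos: [0.5022, -0.188, -0.0165]
tcp_rot: [-180.0, -0.0, 80.2]
wrist_force: [-1.3, -0.3, 0.5]
width: 0.0427
gripper_force: 0.0
```

jog_arm([
  {"dx":0.008,"dy":0,"dz":-0.001,"rx":0,"ry":0,"rz":0,"grip":0},
  {"dx":0.016,"dy":0,"dz":-0.001,"rx":0,"ry":0,"rz":0,"grip":0},
  {"dx":0.024,"dy":0,"dz":-0.001,"rx":0,"ry":0,"rz":0,"grip":0},
  {"dx":0.032,"dy":0,"dz":-0.001,"rx":0,"ry":0,"rz":0,"grip":0},
  {"dx":0.04,"dy":0,"dz":-0.001,"rx":0,"ry":0,"rz":0,"grip":0},
  {"dx":0.04,"dy":0,"dz":-0.001,"rx":0,"ry":0,"rz":0,"grip":0},
])

```text
time_s: 10.2
tcp_pos: [0.5092, -0.1465, -0.0153]
tcp_rot: [-180.0, -0.1, 80.4]
wrist_force: [-0.4, -0.2, 0.3]
width: 0.0425
gripper_force: 0.0
```

```bash
cat >> h.py <<'E'
def plq(s,prior,zt=.028):
    """plaque pose in jig from white-top segmentation, sampled in a jig-frame rectified view"""
    m=.0005;W,H=480,480;x0,y0=-.2,-.23  # cols=jig x, rows=jig y
    gx,gy=np.meshgrid(x0+m*np.arange(W),y0+m*np.arange(H))
    w=np.stack([gx,gy],-1).reshape(-1,2)@RJ.T+tJ
    p=proj(s,np.c_[w,np.full(len(w),zt)]).astype(np.float32).reshape(H,W,2)
    return cv2.remap(s["frame"],p[...,0],p[...,1],cv2.INTER_CUBIC)
def meas(s,n=None):
    im=plq(s,None);f=im.astype(int)
    mask=((f[...,0]-f[...,2]>22)&(f.min(-1)>110)).astype(np.uint8)
    mask=cv2.morphologyEx(mask,cv2.MORPH_OPEN,np.ones((5,5)));mask=cv2.morphologyEx(mask,cv2.MORPH_CLOSE,np.ones((35,35)))
    cs=cv2.findContours(mask,0,2)[0];c=max(cs,key=cv2.contourArea)
    (cx,cy),(a,b),ang=cv2.minAreaRect(c)
    print("plaque jig mm",round(-200+cx*.5,1),round(-230+cy*.5,1),"size",a*.5,b*.5,"ang",ang)
    return im
E
python3 -c "
from h import *
todo(-.09,-.108,-.0165)
for n in('scene','top'):
  s=snapshot(n);im=meas(s);cv2.imwrite('pics/r_%s.png'%n,im[:,:,::-1])"
```

```text
t 10.2 jig [-0.0898 -0.171 ] z -0.0153 rot [-1.80e+02 -1.00e-01  8.04e+01] F [-0.4 -0.2  0.3] w 0.0425
shift [ 0.063  -0.0001  0.0013] turn [-0.02 -0.07  0.14]
plaque jig mm -94.5 -89.0 size 174.0 140.0 ang 90.0
plaque jig mm -86.8 -83.1 size 30.25511360168457 98.90847778320312 ang 87.0643310546875
```

```bash
python3 -c "
from h import *
s=snapshot('scene');im=plq(s,None)
# coarse map of (R-B) and brightness over jig: cols x every 16mm, rows y every 16mm
b=cv2.blur(im,(9,9)).astype(int)
print('cols x',list(range(-196,36,12)))
for r in range(4,480,24): print(int(-230+r*.5),[ (int(v[0]-v[2]),int(v.sum()//30)) for v in b[r,8:480:24]])
"
```

```text
cols x [-196, -184, -172, -160, -148, -136, -124, -112, -100, -88, -76, -64, -52, -40, -28, -16, -4, 8, 20, 32]
-228 [(17, 7), (17, 8), (17, 9), (16, 9), (18, 6), (20, 5), (60, 9), (86, 11), (86, 12), (85, 11), (89, 12), (88, 12), (91, 12), (89, 12), (83, 11), (84, 11), (87, 12), (88, 12), (93, 12), (85, 11)]
-216 [(16, 5), (18, 4), (17, 5), (19, 6), (17, 5), (17, 5), (15, 6), (28, 5), (68, 10), (66, 13), (71, 13), (69, 13), (73, 13), (70, 13), (68, 12), (66, 13), (74, 13), (74, 14), (54, 17), (48, 17)]
-204 [(17, 5), (17, 5), (19, 5), (30, 8), (16, 6), (15, 5), (18, 5), (14, 6), (14, 6), (10, 15), (12, 21), (10, 21), (9, 21), (8, 22), (8, 22), (13, 22), (39, 21), (39, 16), (48, 19), (45, 19)]
-192 [(18, 5), (15, 5), (15, 5), (17, 5), (17, 5), (15, 6), (14, 8), (18, 5), (16, 5), (13, 8), (10, 19), (10, 21), (10, 21), (7, 22), (8, 21), (7, 22), (31, 21), (35, 14), (45, 17), (47, 20)]
-180 [(62, 9), (70, 10), (49, 8), (24, 9), (16, 7), (15, 5), (16, 5), (17, 5), (16, 6), (16, 6), (17, 5), (12, 8), (11, 18), (9, 22), (9, 21), (7, 22), (25, 22), (35, 22), (30, 23), (39, 21)]
-168 [(82, 1
[... 2313 characters left out ...]
1, 21), (10, 21), (9, 21), (9, 21), (10, 21), (10, 21), (8, 22), (9, 21), (11, 21), (12, 15), (16, 12)]
-24 [(17, 5), (29, 6), (83, 11), (40, 17), (11, 21), (11, 21), (11, 21), (11, 21), (12, 21), (9, 21), (10, 21), (12, 21), (11, 21), (9, 21), (8, 21), (10, 22), (9, 21), (10, 21), (11, 15), (12, 12)]
-12 [(22, 7), (59, 10), (88, 12), (44, 17), (13, 21), (12, 21), (11, 21), (11, 21), (10, 21), (10, 21), (11, 21), (12, 21), (10, 21), (9, 21), (9, 22), (8, 22), (8, 22), (11, 21), (12, 16), (13, 13)]
0 [(18, 8), (15, 7), (17, 7), (22, 11), (12, 18), (13, 20), (12, 21), (13, 20), (11, 20), (11, 21), (11, 21), (11, 20), (12, 21), (10, 21), (10, 21), (11, 21), (10, 21), (10, 21), (8, 22), (8, 22)]
```

The rectified map shows the plaque now square: x about -153 to -35, y about -160 to -66. Pushing works, so I'll carry on.

jog_arm([
  {"dx":0.008,"dy":0,"dz":0,"rx":0,"ry":0,"rz":0,"grip":0},
  {"dx":0.016,"dy":0,"dz":0,"rx":0,"ry":0,"rz":0,"grip":0},
  {"dx":0.024,"dy":0,"dz":0,"rx":0,"ry":0,"rz":0,"grip":0},
  {"dx":0.032,"dy":0,"dz":0,"rx":0,"ry":0,"rz":0,"grip":0},
  {"dx":0.04,"dy":0,"dz":0,"rx":0,"ry":0,"rz":0,"grip":0},
  {"dx":0.048,"dy":0,"dz":0,"rx":0,"ry":0,"rz":0,"grip":0},
  {"dx":0.056,"dy":0,"dz":0,"rx":0,"ry":0,"rz":0,"grip":0},
  {"dx":0.062,"dy":0,"dz":0,"rx":0,"ry":0,"rz":0,"grip":0},
])

```text
time_s: 11.02
tcp_pos: [0.5197, -0.0864, -0.0153]
tcp_rot: [-180.0, -0.0, 80.3]
wrist_force: [0.3, -1.6, 0.0]
width: 0.0427
gripper_force: 0.9
```

```bash
cat >> h.py <<'E'
def meas(s):
    im=plq(s,None);f=cv2.blur(im,(5,5)).astype(int);d=f[...,0]-f[...,2]
    m=((d>23)&(d<80)&(f.mean(-1)>183)).astype(np.uint8)
    m[:, 398:]=0
    m=cv2.morphologyEx(m,cv2.MORPH_OPEN,np.ones((9,9)))
    n,l,st,_=cv2.connectedComponentsWithStats(m);i=1+st[1:,4].argmax();c=max(cv2.findContours((l==i).astype(np.uint8),0,2)[0],key=cv2.contourArea)
    (cx,cy),(a,b),ang=cv2.minAreaRect(c)
    print("plaque jig mm",-200+cx*.5,-230+cy*.5,"size",a*.5,b*.5,"ang",ang)
    M=l==i
    for nm,ax,o in(("x",0,-200),("y",1,-230)):
        p=np.where(M.sum(ax)>40)[0];print(nm,o+p[0]*.5,o+p[-1]*.5)
E
python3 -c "
from h import *
todo(-.09,-.108,-.0165)
s=snapshot('scene');meas(s)"
```

```text
t 11.02 jig [-0.0897 -0.1099] z -0.0153 rot [-180.    -0.    80.3] F [ 0.3 -1.6  0. ] w 0.0427
shift [ 0.0019 -0.0003  0.0012] turn [-0.01 -0.01  0.06]
plaque jig mm -97.25001525878906 -52.250030517578125 size 123.49998474121094 94.49998474121094 ang 0.0
x -159.0 -35.5
y -99.0 -5.5
```

jog_arm([
  {"dx":0.004,"dy":0,"dz":0,"rx":0,"ry":0,"rz":0,"grip":0},
  {"dx":0.006,"dy":0,"dz":0,"rx":0,"ry":0,"rz":0,"grip":0},
  {"dx":0.006,"dy":0,"dz":0,"rx":0,"ry":0,"rz":0,"grip":0},
  {"dx":-0.02,"dy":0,"dz":0,"rx":0,"ry":0,"rz":0,"grip":0},
  {"dx":-0.02,"dy":0,"dz":-0.035,"rx":0,"ry":0,"rz":0,"grip":1},
  {"dx":-0.02,"dy":0,"dz":-0.06,"rx":0,"ry":0,"rz":0,"grip":1},
  {"dx":0.01,"dy":-0.03,"dz":-0.06,"rx":0,"ry":0,"rz":0,"grip":1},
  {"dx":0.03,"dy":-0.065,"dz":-0.06,"rx":0,"ry":0,"rz":0,"grip":1},
])

```text
time_s: 11.73
tcp_pos: [0.466, -0.0469, 0.047]
tcp_rot: [179.5, -0.1, 80.1]
wrist_force: [0.1, 2.6, -1.1]
width: 0.0002
gripper_force: 0.0
```

```bash
python3 -c "
from h import *
todo(-.182,-.06,-.0165)
s=snapshot('scene');meas(s)"
```

```text
t 11.73 jig [-0.1493 -0.0801] z 0.047 rot [ 1.795e+02 -1.000e-01  8.010e+01] F [ 0.1  2.6 -1.1] w 0.0002
shift [ 0.0199 -0.0333  0.0633] turn [ 0.52 -0.15 -0.14]
plaque jig mm -96.96664428710938 -46.91912841796875 size 123.40067291259766 94.4302978515625 ang 0.36964505910873413
x -158.0 -35.5
y -93.5 -1.0
```

jog_arm([
  {"dx":0.02,"dy":-0.03,"dz":0,"rx":0,"ry":0,"rz":0,"grip":1},
  {"dx":0.02,"dy":-0.03,"dz":0,"rx":0,"ry":0,"rz":0,"grip":1},
  {"dx":0.02,"dy":-0.03,"dz":0.02,"rx":0,"ry":0,"rz":0,"grip":1},
  {"dx":0.02,"dy":-0.03,"dz":0.04,"rx":0,"ry":0,"rz":0,"grip":1},
  {"dx":0.02,"dy":-0.03,"dz":0.05,"rx":0,"ry":0,"rz":0,"grip":1},
  {"dx":0.02,"dy":-0.03,"dz":0.056,"rx":0,"ry":0,"rz":0,"grip":1},
  {"dx":0.02,"dy":-0.03,"dz":0.056,"rx":0,"ry":0,"rz":0,"grip":1},
])

```text
time_s: 12.37
tcp_pos: [0.4334, -0.0221, -0.0124]
tcp_rot: [-179.8, -0.0, 80.2]
wrist_force: [0.0, 0.6, -0.1]
width: 0.0005
gripper_force: 0.0
```

```bash
python3 -c "
from h import *
todo(-.14,-.06,-.011)"
```

```text
t 12.37 jig [-0.1857 -0.0613] z -0.0124 rot [-179.8   -0.    80.2] F [ 0.   0.6 -0.1] w 0.0005
shift [ 0.0013  0.0457 -0.0015] turn [-0.15 -0.    0.  ]
```

Push +x to within a few mm of the stop.

jog_arm([
  {"dx":0,"dy":0.008,"dz":0,"rx":0,"ry":0,"rz":0,"grip":1},
  {"dx":0,"dy":0.016,"dz":0,"rx":0,"ry":0,"rz":0,"grip":1},
  {"dx":0,"dy":0.024,"dz":0,"rx":0,"ry":0,"rz":0,"grip":1},
  {"dx":0,"dy":0.03,"dz":0,"rx":0,"ry":0,"rz":0,"grip":1},
  {"dx":0,"dy":0.036,"dz":0,"rx":0,"ry":0,"rz":0,"grip":1},
  {"dx":0,"dy":0.042,"dz":0,"rx":0,"ry":0,"rz":0,"grip":1},
  {"dx":0,"dy":0.045,"dz":0,"rx":0,"ry":0,"rz":0,"grip":1},
  {"dx":0,"dy":0.045,"dz":0,"rx":0,"ry":0,"rz":0,"grip":1},
])

```text
time_s: 13.03
tcp_pos: [0.4797, -0.0299, -0.0111]
tcp_rot: [180.0, -0.0, 80.2]
wrist_force: [-1.6, 0.3, 3.2]
width: -0.0001
gripper_force: 2.2
```

```bash
python3 -c "
from h import *
todo(-.134,-.06,-.011)
s=snapshot('scene');meas(s)"
```

```text
t 13.03 jig [-0.1387 -0.0611] z -0.0111 rot [180.   -0.   80.2] F [-1.6  0.3  3.2] w -0.0001
shift [ 0.0011  0.0047 -0.0001] turn [ 0.03 -0.    0.01]
plaque jig mm -69.83537292480469 -45.792388916015625 size 119.41838073730469 93.11863708496094 ang 0.9391909241676331
x -129.5 -10.5
y -92.5 0.0
```

jog_arm([
  {"dx":0,"dy":0.003,"dz":0,"rx":0,"ry":0,"rz":0,"grip":1},
  {"dx":0,"dy":0.006,"dz":0,"rx":0,"ry":0,"rz":0,"grip":1},
  {"dx":0,"dy":0.008,"dz":0,"rx":0,"ry":0,"rz":0,"grip":1},
  {"dx":0,"dy":0.008,"dz":0,"rx":0,"ry":0,"rz":0,"grip":1},
])

```text
time_s: 13.42
tcp_pos: [0.4854, -0.031, -0.0111]
tcp_rot: [-179.9, 0.0, 80.2]
wrist_force: [-4.8, 0.1, 6.2]
width: 0.0002
gripper_force: 5.1
```

jog_arm([
  {"dx":0,"dy":0.001,"dz":0,"rx":0,"ry":0,"rz":0,"grip":1},
  {"dx":0,"dy":0.002,"dz":0,"rx":0,"ry":0,"rz":0,"grip":1},
  {"dx":0,"dy":0.002,"dz":0,"rx":0,"ry":0,"rz":0,"grip":1},
])

```text
time_s: 13.67
tcp_pos: [0.4857, -0.031, -0.0111]
tcp_rot: [-179.7, 0.0, 80.2]
wrist_force: [-7.4, 0.0, 10.0]
width: 0.0001
gripper_force: 6.6
```

```bash
python3 -c "
from h import *
todo(-.134,-.06,-.011)
s=snapshot('scene');meas(s)"
```

```text
t 13.67 jig [-0.1326 -0.0612] z -0.0111 rot [-179.7    0.    80.2] F [-7.4  0.  10. ] w 0.0001
shift [ 0.0012 -0.0014 -0.0001] turn [-0.26  0.    0.03]
plaque jig mm -64.1275634765625 -45.168060302734375 size 119.89459991455078 93.0639419555664 ang 1.7899105548858643
x -124.0 -4.0
y -92.5 0.5
```

Upward force of 10 N suggests the finger tip is riding on the plaque's upper edge. I'll back off, go lower, centre in y, and push again.

jog_arm([
  {"dx":0,"dy":-0.012,"dz":0,"rx":0,"ry":0,"rz":0,"grip":1},
  {"dx":0.014,"dy":-0.014,"dz":0,"rx":0,"ry":0,"rz":0,"grip":1},
  {"dx":0.014,"dy":-0.014,"dz":0.003,"rx":0,"ry":0,"rz":0,"grip":1},
  {"dx":0.014,"dy":-0.014,"dz":0.006,"rx":0,"ry":0,"rz":0,"grip":1},
  {"dx":0.014,"dy":-0.014,"dz":0.006,"rx":0,"ry":0,"rz":0,"grip":1},
])

```text
time_s: 14.13
tcp_pos: [0.4777, -0.0155, -0.0177]
tcp_rot: [180.0, 0.0, 80.2]
wrist_force: [-0.1, 0.2, -0.2]
width: -0.0001
gripper_force: 0.0
```

```bash
python3 -c "
from h import *
todo(-.134,-.045,-.0165)
s=snapshot('scene');meas(s)"
```

```text
t 14.13 jig [-0.1431 -0.0472] z -0.0177 rot [180.    0.   80.2] F [-0.1  0.2 -0.2] w -0.0001
shift [ 0.0022  0.0091 -0.0012] turn [0.04 0.02 0.03]
plaque jig mm -63.686859130859375 -45.0389404296875 size 119.74896240234375 93.394775390625 ang 2.02136492729187
x -123.5 -3.5
y -92.5 0.5
```

jog_arm([
  {"dx":0,"dy":0.005,"dz":0.001,"rx":0,"ry":0,"rz":0,"grip":1},
  {"dx":0,"dy":0.009,"dz":0.001,"rx":0,"ry":0,"rz":0,"grip":1},
  {"dx":0,"dy":0.011,"dz":0.001,"rx":0,"ry":0,"rz":0,"grip":1},
  {"dx":0,"dy":0.011,"dz":0.001,"rx":0,"ry":0,"rz":0,"grip":1},
])

```text
time_s: 14.52
tcp_pos: [0.4889, -0.0175, -0.0184]
tcp_rot: [180.0, 0.0, 80.2]
wrist_force: [-0.5, -0.1, -1.0]
width: -0.0001
gripper_force: 0.0
```

jog_arm([
  {"dx":0,"dy":0.001,"dz":0,"rx":0,"ry":0,"rz":0,"grip":1},
  {"dx":0,"dy":0.002,"dz":0,"rx":0,"ry":0,"rz":0,"grip":1},
  {"dx":0,"dy":0.002,"dz":0,"rx":0,"ry":0,"rz":0,"grip":1},
])

```text
time_s: 14.77
tcp_pos: [0.4897, -0.0175, -0.0184]
tcp_rot: [-180.0, 0.0, 80.2]
wrist_force: [-2.3, -0.5, 0.5]
width: -0.0005
gripper_force: 0.8
```

```bash
python3 -c "
from h import *
todo(-.134,-.045,-.0165)
s=snapshot('scene');meas(s)"
```

```text
t 14.77 jig [-0.131  -0.0471] z -0.0184 rot [-180.     0.    80.2] F [-2.3 -0.5  0.5] w -0.0005
shift [ 0.0021 -0.003  -0.0019] turn [-0.04  0.    0.02]
plaque jig mm -58.148834228515625 -45.77513122558594 size 114.3722915649414 92.59308624267578 ang 0.6700955629348755
x -115.5 -1.5
y -92.0 0.5
```

jog_arm([
  {"dx":0,"dy":0.001,"dz":0,"rx":0,"ry":0,"rz":0,"grip":1},
  {"dx":0,"dy":0.002,"dz":0,"rx":0,"ry":0,"rz":0,"grip":1},
  {"dx":0,"dy":0.002,"dz":0,"rx":0,"ry":0,"rz":0,"grip":1},
  {"dx":0,"dy":0.002,"dz":0,"rx":0,"ry":0,"rz":0,"grip":1},
])

```text
time_s: 15.15
tcp_pos: [0.4897, -0.0175, -0.0186]
tcp_rot: [-179.8, 0.0, 80.2]
wrist_force: [-5.4, 0.8, 3.0]
width: 0.0002
gripper_force: 2.7
```

```bash
python3 -c "
from h import *
todo(-.134,-.045,-.0165)
s=snapshot('scene');meas(s)"
```

```text
t 15.15 jig [-0.1309 -0.0471] z -0.0186 rot [-179.8    0.    80.2] F [-5.4  0.8  3. ] w 0.0002
shift [ 0.0021 -0.0031 -0.0021] turn [-0.21  0.    0.03]
plaque jig mm -58.05564880371094 -46.007080078125 size 114.274169921875 93.1389389038086 ang 0.7298430800437927
x -115.0 -1.5
y -92.0 0.5
```

jog_arm([
  {"dx":0,"dy":-0.02,"dz":0,"rx":0,"ry":0,"rz":0,"grip":1},
  {"dx":0,"dy":-0.02,"dz":-0.035,"rx":0,"ry":0,"rz":0,"grip":0},
  {"dx":0,"dy":-0.02,"dz":-0.06,"rx":0,"ry":0,"rz":0,"grip":0},
  {"dx":-0.035,"dy":-0.01,"dz":-0.06,"rx":0,"ry":0,"rz":0,"grip":0},
  {"dx":-0.07,"dy":0.01,"dz":-0.06,"rx":0,"ry":0,"rz":0,"grip":0},
  {"dx":-0.085,"dy":0.045,"dz":-0.06,"rx":0,"ry":0,"rz":0,"grip":0},
  {"dx":-0.085,"dy":0.069,"dz":-0.06,"rx":0,"ry":0,"rz":0,"grip":0},
  {"dx":-0.085,"dy":0.069,"dz":-0.06,"rx":0,"ry":0,"rz":0,"grip":0},
])

```text
time_s: 15.87
tcp_pos: [0.5536, -0.1162, 0.043]
tcp_rot: [179.4, 0.0, 80.1]
wrist_force: [1.1, 0.6, -0.1]
width: 0.0427
gripper_force: 0.0
```

```bash
python3 -c "
from h import *
todo(-.06,-.13,-.0165)
s=snapshot('scene');meas(s)"
```

```text
t 15.87 jig [-0.0513 -0.1336] z 0.043 rot [179.4   0.   80.1] F [ 1.1  0.6 -0.1] w 0.0427
shift [ 0.0036 -0.0094  0.0594] turn [ 0.6   0.03 -0.11]
plaque jig mm -57.14311218261719 -45.168060302734375 size 113.42742156982422 93.39766693115234 ang 1.3478872776031494
x -113.5 -1.5
y -92.0 1.0
```

jog_arm([
  {"dx":0,"dy":0,"dz":0.02,"rx":0,"ry":0,"rz":0,"grip":0},
  {"dx":0,"dy":0,"dz":0.04,"rx":0,"ry":0,"rz":0,"grip":0},
  {"dx":0,"dy":0,"dz":0.055,"rx":0,"ry":0,"rz":0,"grip":0},
  {"dx":0,"dy":0,"dz":0.057,"rx":0,"ry":0,"rz":0,"grip":0},
  {"dx":0.008,"dy":0,"dz":0.057,"rx":0,"ry":0,"rz":0,"grip":0},
  {"dx":0.016,"dy":0,"dz":0.057,"rx":0,"ry":0,"rz":0,"grip":0},
  {"dx":0.022,"dy":0,"dz":0.057,"rx":0,"ry":0,"rz":0,"grip":0},
  {"dx":0.022,"dy":0,"dz":0.057,"rx":0,"ry":0,"rz":0,"grip":0},
])

```text
time_s: 16.58
tcp_pos: [0.5506, -0.0901, -0.0141]
tcp_rot: [179.9, -0.0, 80.3]
wrist_force: [-0.5, 0.2, 0.1]
width: 0.043
gripper_force: 0.0
```

```bash
python3 -c "
from h import *
todo(-.06,-.101,-.0165)
s=snapshot('scene');meas(s)"
```

```text
t 16.58 jig [-0.0586 -0.1083] z -0.0141 rot [179.9  -0.   80.3] F [-0.5  0.2  0.1] w 0.043
shift [ 0.0073 -0.0014  0.0024] turn [ 0.13 -0.03  0.14]
plaque jig mm -57.75 -45.75 size 94.5 112.5 ang 90.0
x -113.5 -1.5
y -92.5 1.5
```

jog_arm([
  {"dx":0.003,"dy":0,"dz":0.001,"rx":0,"ry":0,"rz":0,"grip":0},
  {"dx":0.006,"dy":0,"dz":0.001,"rx":0,"ry":0,"rz":0,"grip":0},
  {"dx":0.008,"dy":0,"dz":0.001,"rx":0,"ry":0,"rz":0,"grip":0},
  {"dx":0.008,"dy":0,"dz":0.001,"rx":0,"ry":0,"rz":0,"grip":0},
])

```text
time_s: 16.97
tcp_pos: [0.5507, -0.0838, -0.0161]
tcp_rot: [180.0, 0.0, 80.2]
wrist_force: [-0.4, -0.5, 0.1]
width: 0.0428
gripper_force: 0.4
```

jog_arm([
  {"dx":0.001,"dy":0,"dz":0,"rx":0,"ry":0,"rz":0,"grip":0},
  {"dx":0.002,"dy":0,"dz":0,"rx":0,"ry":0,"rz":0,"grip":0},
  {"dx":0.002,"dy":0,"dz":0,"rx":0,"ry":0,"rz":0,"grip":0},
])

```text
time_s: 17.22
tcp_pos: [0.5508, -0.0822, -0.0162]
tcp_rot: [-180.0, 0.0, 80.2]
wrist_force: [-1.5, -2.2, 1.6]
width: 0.0427
gripper_force: 1.3
```

```bash
python3 -c "
from h import *
todo(-.06,-.101,-.0165)
s=snapshot('scene');meas(s)"
```

```text
t 17.22 jig [-0.0597 -0.1005] z -0.0162 rot [-180.     0.    80.2] F [-1.5 -2.2  1.6] w 0.0427
shift [-0.0005 -0.0003  0.0003] turn [-0.01  0.05  0.  ]
plaque jig mm -57.25 -43.25 size 92.5 111.5 ang 90.0
x -112.5 -1.5
y -89.0 2.0
```

jog_arm([
  {"dx":0.001,"dy":0,"dz":0,"rx":0,"ry":0,"rz":0,"grip":0},
  {"dx":0.002,"dy":0,"dz":0,"rx":0,"ry":0,"rz":0,"grip":0},
  {"dx":0.003,"dy":0,"dz":0,"rx":0,"ry":0,"rz":0,"grip":0},
  {"dx":0.003,"dy":0,"dz":0,"rx":0,"ry":0,"rz":0,"grip":0},
])

```text
time_s: 17.6
tcp_pos: [0.5509, -0.0813, -0.0162]
tcp_rot: [-180.0, 0.3, 80.2]
wrist_force: [-2.9, -8.2, 2.0]
width: 0.0425
gripper_force: 4.6
```

```bash
python3 -c "
from h import *
todo(-.06,-.101,-.0165)
s=snapshot('scene');meas(s)"
```

```text
t 17.6 jig [-0.0598 -0.0996] z -0.0162 rot [-180.     0.3   80.2] F [-2.9 -8.2  2. ] w 0.0425
shift [-0.0014 -0.0002  0.0003] turn [-0.01  0.32 -0.04]
plaque jig mm -57.50001525878906 -42.500030517578125 size 111.99998474121094 91.99998474121094 ang -0.0
x -113.0 -1.5
y -88.0 3.5
```

jog_arm([
  {"dx":-0.025,"dy":0,"dz":0,"rx":0,"ry":0,"rz":0,"grip":0},
  {"dx":-0.03,"dy":0,"dz":-0.035,"rx":0,"ry":0,"rz":0,"grip":1},
  {"dx":-0.03,"dy":0,"dz":-0.06,"rx":0,"ry":0,"rz":0,"grip":1},
  {"dx":-0.03,"dy":-0.04,"dz":-0.06,"rx":0,"ry":0,"rz":0,"grip":1},
  {"dx":-0.01,"dy":-0.075,"dz":-0.06,"rx":0,"ry":0,"rz":0,"grip":1},
  {"dx":0.02,"dy":-0.1,"dz":-0.06,"rx":0,"ry":0,"rz":0,"grip":1},
  {"dx":0.05,"dy":-0.1,"dz":-0.06,"rx":0,"ry":0,"rz":0,"grip":1},
  {"dx":0.05,"dy":-0.1,"dz":-0.06,"rx":0,"ry":0,"rz":0,"grip":1},
])

```text
time_s: 18.32
tcp_pos: [0.4605, -0.0078, 0.0438]
tcp_rot: [-180.0, -0.3, 80.5]
wrist_force: [1.1, 0.4, -0.2]
width: -0.0002
gripper_force: 0.0
```

```bash
python3 -c "
from h import *
todo(-.155,-.047,-.018)
s=snapshot('scene');meas(s)"
```

```text
t 18.32 jig [-0.1614 -0.0426] z 0.0438 rot [-180.    -0.3   80.5] F [ 1.1  0.4 -0.2] w -0.0002
shift [-0.0047  0.0064  0.0618] turn [-0.02 -0.26  0.28]
plaque jig mm -58.00001525878906 -43.000030517578125 size 112.99998474121094 90.99998474121094 ang -0.0
x -114.0 -1.5
y -88.5 2.5
```

jog_arm([
  {"dx":0,"dy":0,"dz":0.02,"rx":0,"ry":0,"rz":0,"grip":1},
  {"dx":0,"dy":0,"dz":0.04,"rx":0,"ry":0,"rz":0,"grip":1},
  {"dx":0,"dy":0,"dz":0.058,"rx":0,"ry":0,"rz":0,"grip":1},
  {"dx":0,"dy":0,"dz":0.062,"rx":0,"ry":0,"rz":0,"grip":1},
  {"dx":0,"dy":0.01,"dz":0.062,"rx":0,"ry":0,"rz":0,"grip":1},
  {"dx":0,"dy":0.02,"dz":0.062,"rx":0,"ry":0,"rz":0,"grip":1},
  {"dx":0,"dy":0.026,"dz":0.062,"rx":0,"ry":0,"rz":0,"grip":1},
  {"dx":0,"dy":0.026,"dz":0.062,"rx":0,"ry":0,"rz":0,"grip":1},
])

```text
time_s: 19.03
tcp_pos: [0.4896, -0.0174, -0.0175]
tcp_rot: [179.9, -0.0, 80.2]
wrist_force: [-0.8, 0.7, 0.4]
width: -0.0
gripper_force: 0.0
```

jog_arm([
  {"dx":0,"dy":0.002,"dz":0,"rx":0,"ry":0,"rz":0,"grip":1},
  {"dx":0,"dy":0.004,"dz":0,"rx":0,"ry":0,"rz":0,"grip":1},
  {"dx":0,"dy":0.004,"dz":0,"rx":0,"ry":0,"rz":0,"grip":1},
  {"dx":0,"dy":0.004,"dz":0,"rx":0,"ry":0,"rz":0,"grip":1},
])

```text
time_s: 19.37
tcp_pos: [0.4904, -0.0176, -0.0182]
tcp_rot: [-180.0, 0.0, 80.2]
wrist_force: [-2.2, 0.1, 2.2]
width: -0.0003
gripper_force: 1.3
```

```bash
python3 -c "
from h import *
todo(-.131,-.047,-.018)
s=snapshot('scene');meas(s)"
```

```text
t 19.37 jig [-0.1303 -0.0471] z -0.0182 rot [-180.     0.    80.2] F [-2.2  0.1  2.2] w -0.0003
shift [ 0.0001 -0.0007 -0.0002] turn [-0.04  0.    0.02]
plaque jig mm -58.25 -42.75 size 91.5 113.5 ang 90.0
x -114.0 -1.5
y -88.0 2.5
```

jog_arm([
  {"dx":0,"dy":0.002,"dz":0,"rx":0,"ry":0,"rz":0,"grip":1},
  {"dx":0,"dy":0.004,"dz":0,"rx":0,"ry":0,"rz":0,"grip":1},
  {"dx":0,"dy":0.004,"dz":0,"rx":0,"ry":0,"rz":0,"grip":1},
])

```text
time_s: 19.67
tcp_pos: [0.4902, -0.0176, -0.0189]
tcp_rot: [-179.5, -0.0, 80.2]
wrist_force: [-9.5, 2.0, 7.7]
width: -0.0003
gripper_force: 4.8
```

jog_arm([
  {"dx":0,"dy":-0.025,"dz":0,"rx":0,"ry":0,"rz":0,"grip":1},
  {"dx":0,"dy":-0.03,"dz":-0.03,"rx":0,"ry":0,"rz":0,"grip":1},
  {"dx":0,"dy":-0.03,"dz":-0.07,"rx":0,"ry":0,"rz":0,"grip":1},
  {"dx":-0.03,"dy":-0.03,"dz":-0.11,"rx":0,"ry":0,"rz":0,"grip":1},
  {"dx":-0.07,"dy":-0.03,"dz":-0.15,"rx":0,"ry":0,"rz":0,"grip":1},
  {"dx":-0.11,"dy":-0.06,"dz":-0.19,"rx":0,"ry":0,"rz":0,"grip":1},
  {"dx":-0.14,"dy":-0.1,"dz":-0.2,"rx":0,"ry":0,"rz":0,"grip":1},
  {"dx":-0.14,"dy":-0.13,"dz":-0.2,"rx":0,"ry":0,"rz":0,"grip":1},
])

```text
time_s: 20.33
tcp_pos: [0.373, -0.1289, 0.1762]
tcp_rot: [179.5, 0.1, 80.2]
wrist_force: [-0.3, -0.6, 1.7]
width: -0.0001
gripper_force: 0.0
```

```bash
python3 -c "
from h import *
o=get_obs();todo(-.131,-.047,-.018,o)
s=snapshot('scene');meas(s)
a=cv2.resize(s['frame'][160:250,220:340],(400,300),interpolation=cv2.INTER_CUBIC)
s=snapshot('top')
meas(s)
b=plq(s,None)[200:480,60:]
b=cv2.resize(b,(400,300))
# draw home outline on scene
cv2.imwrite('pics/h.png',np.hstack([a,b])[:,:,::-1])"
```

```text
t 20.33 jig [-0.2271 -0.1767] z 0.1762 rot [1.795e+02 1.000e-01 8.020e+01] F [-0.3 -0.6  1.7] w -0.0001
shift [0.1302 0.0944 0.1948] turn [ 0.51  0.15 -0.  ]
plaque jig mm -58.0 -43.0 size 92.0 113.0 ang 90.0
x -113.5 -1.5
y -88.5 2.5
plaque jig mm -58.00001525878906 -62.00001525878906 size 95.99998474121094 29.999996185302734 ang -0.0
x -105.5 -10.5
y -77.0 -48.0
```

View pics/h.png

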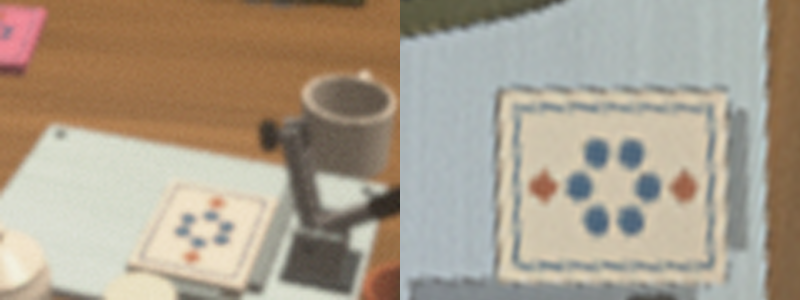

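The plaque sits square against the rear stop bar and the side stop (right panel: edges at row 280 and column 728). Now fly over to the back of the handle.

```bash
python3 -c "
from h import *
todo(-.066,.175,.24)"
```

```text
t 20.43 jig [-0.2338 -0.1764] z 0.1755 rot [1.799e+02 1.000e-01 8.000e+01] F [1.5 0.4 0.3] w -0.0
shift [ 0.352   0.1666 -0.0647] turn [ 0.14  0.1  -0.23]
```

jog_arm([
  {"dx":0,"dy":0,"dz":-0.04,"rx":0,"ry":0,"rz":0,"grip":1},
  {"dx":0.03,"dy":0.015,"dz":-0.06,"rx":0,"ry":0,"rz":0,"grip":1},
  {"dx":0.35,"dy":0.17,"dz":-0.06,"rx":0,"ry":0,"rz":0,"grip":1},
  {"dx":0.35,"dy":0.17,"dz":-0.06,"rx":0,"ry":0,"rz":0,"grip":1},
  {"dx":0.35,"dy":0.17,"dz":-0.06,"rx":0,"ry":0,"rz":0,"grip":1},
  {"dx":0.35,"dy":0.17,"dz":-0.06,"rx":0,"ry":0,"rz":0,"grip":1},
  {"dx":0.35,"dy":0.17,"dz":-0.06,"rx":0,"ry":0,"rz":0,"grip":1},
  {"dx":0.35,"dy":0.17,"dz":-0.06,"rx":0,"ry":0,"rz":0,"grip":1},
])

```text
time_s: 21.1
tcp_pos: [0.5367, 0.107, 0.2332]
tcp_rot: [179.9, -0.0, 80.3]
wrist_force: [1.5, -0.2, -0.2]
width: 0.0001
gripper_force: 0.0
```

jog_arm([
  {"dx":0.1,"dy":0,"dz":0,"rx":0,"ry":0,"rz":0,"grip":1},
  {"dx":0.1,"dy":0,"dz":0,"rx":0,"ry":0,"rz":0,"grip":1},
  {"dx":0.1,"dy":0,"dz":0,"rx":0,"ry":0,"rz":0,"grip":1},
  {"dx":0.1,"dy":0,"dz":0,"rx":0,"ry":0,"rz":0,"grip":1},
])

```text
time_s: 21.43
tcp_pos: [0.553, 0.2077, 0.2322]
tcp_rot: [179.9, -0.1, 80.5]
wrist_force: [0.4, -0.4, -0.0]
width: -0.0001
gripper_force: 0.0
```

```bash
python3 -c "
from h import *
todo(-.066,.175,.06)"
```

```text
t 21.43 jig [-0.1069  0.1855] z 0.2322 rot [ 1.799e+02 -1.000e-01  8.050e+01] F [ 0.4 -0.4 -0. ] w -0.0001
shift [-0.011   0.0406  0.1723] turn [ 0.05 -0.1   0.32]
```

jog_arm([
  {"dx":-0.008,"dy":0.041,"dz":0,"rx":0,"ry":0,"rz":0,"grip":1},
  {"dx":-0.008,"dy":0.041,"dz":0,"rx":0,"ry":0,"rz":0,"grip":1},
  {"dx":-0.008,"dy":0.041,"dz":0.035,"rx":0,"ry":0,"rz":0,"grip":1},
  {"dx":-0.008,"dy":0.041,"dz":0.07,"rx":0,"ry":0,"rz":0,"grip":1},
  {"dx":-0.008,"dy":0.041,"dz":0.105,"rx":0,"ry":0,"rz":0,"grip":1},
  {"dx":-0.008,"dy":0.041,"dz":0.14,"rx":0,"ry":0,"rz":0,"grip":1},
  {"dx":-0.008,"dy":0.041,"dz":0.17,"rx":0,"ry":0,"rz":0,"grip":1},
  {"dx":-0.008,"dy":0.041,"dz":0.17,"rx":0,"ry":0,"rz":0,"grip":1},
])

```text
time_s: 22.1
tcp_pos: [0.5858, 0.1852, 0.0568]
tcp_rot: [-179.4, 0.3, 80.1]
wrist_force: [-0.2, -1.0, 0.7]
width: 0.0001
gripper_force: 0.0
```

jog_arm([
  {"dx":-0.01,"dy":0,"dz":0,"rx":0,"ry":0,"rz":0,"grip":1},
  {"dx":-0.02,"dy":0,"dz":0,"rx":0,"ry":0,"rz":0,"grip":1},
  {"dx":-0.03,"dy":0,"dz":0,"rx":0,"ry":0,"rz":0,"grip":1},
  {"dx":-0.04,"dy":0,"dz":0,"rx":0,"ry":0,"rz":0,"grip":1},
  {"dx":-0.04,"dy":0,"dz":0,"rx":0,"ry":0,"rz":0,"grip":1},
])

```text
time_s: 22.52
tcp_pos: [0.5884, 0.1584, 0.0701]
tcp_rot: [179.7, -1.5, 80.4]
wrist_force: [-3.5, 23.9, 9.3]
width: -0.0003
gripper_force: 11.5
```

```bash
python3 -c "
from h import *
todo(-.066,.09,.08)"
```

```text
t 22.52 jig [-0.0636  0.1429] z 0.0701 rot [179.7  -1.5  80.4] F [-3.5 23.9  9.3] w -0.0003
shift [-0.0527 -0.0025 -0.0112] turn [ 0.34 -1.45  0.19]
```

jog_arm([
  {"dx":0.015,"dy":-0.002,"dz":0,"rx":0,"ry":0,"rz":0,"grip":1},
  {"dx":0.03,"dy":-0.002,"dz":0.01,"rx":0,"ry":0,"rz":0,"grip":1},
  {"dx":0.03,"dy":-0.002,"dz":0.025,"rx":0,"ry":0,"rz":0,"grip":1},
  {"dx":0.03,"dy":-0.002,"dz":0.03,"rx":0,"ry":0,"rz":0,"grip":1},
  {"dx":0.03,"dy":-0.002,"dz":0.03,"rx":0,"ry":0,"rz":0,"grip":1},
])

```text
time_s: 22.93
tcp_pos: [0.5858, 0.1778, 0.0317]
tcp_rot: [-179.9, 0.1, 80.2]
wrist_force: [0.1, -0.7, 0.1]
width: 0.0006
gripper_force: 0.0
```

```bash
python3 -c "
from h import *
todo(-.064,.15,.035)"
```

```text
t 22.93 jig [-0.0695  0.1617] z 0.0317 rot [-1.799e+02  1.000e-01  8.020e+01] F [ 0.1 -0.7  0.1] w 0.0006
shift [-0.0117  0.0055 -0.0033] turn [-0.14  0.13  0.01]
```

jog_arm([
  {"dx":-0.013,"dy":0.005,"dz":0,"rx":0,"ry":0,"rz":0,"grip":1},
  {"dx":-0.02,"dy":0.005,"dz":-0.007,"rx":0,"ry":0,"rz":0,"grip":1},
  {"dx":-0.027,"dy":0.005,"dz":-0.015,"rx":0,"ry":0,"rz":0,"grip":1},
  {"dx":-0.034,"dy":0.005,"dz":-0.022,"rx":0,"ry":0,"rz":0,"grip":1},
  {"dx":-0.041,"dy":0.005,"dz":-0.028,"rx":0,"ry":0,"rz":0,"grip":1},
  {"dx":-0.048,"dy":0.005,"dz":-0.033,"rx":0,"ry":0,"rz":0,"grip":1},
])

```text
time_s: 23.43
tcp_pos: [0.5847, 0.1311, 0.0679]
tcp_rot: [179.9, -0.2, 80.2]
wrist_force: [0.5, 5.9, 0.8]
width: 0.0001
gripper_force: 2.8
```

```bash
python3 -c "
from h import *
todo(-.064,.07,.075)"
```

```text
t 23.43 jig [-0.0626  0.1154] z 0.0679 rot [179.9  -0.2  80.2] F [0.5 5.9 0.8] w 0.0001
shift [-0.0454 -0.0014 -0.0073] turn [ 0.06 -0.24  0.  ]
```

jog_arm([
  {"dx":-0.01,"dy":0,"dz":-0.005,"rx":0,"ry":0,"rz":0,"grip":1},
  {"dx":-0.02,"dy":0,"dz":-0.01,"rx":0,"ry":0,"rz":0,"grip":1},
  {"dx":-0.03,"dy":0,"dz":-0.014,"rx":0,"ry":0,"rz":0,"grip":1},
  {"dx":-0.04,"dy":0,"dz":-0.016,"rx":0,"ry":0,"rz":0,"grip":1},
  {"dx":-0.048,"dy":0,"dz":-0.016,"rx":0,"ry":0,"rz":0,"grip":1},
  {"dx":-0.048,"dy":0,"dz":-0.016,"rx":0,"ry":0,"rz":0,"grip":1},
])

```text
time_s: 23.93
tcp_pos: [0.5771, 0.0801, 0.0846]
tcp_rot: [179.7, 0.1, 80.1]
wrist_force: [0.8, -1.7, 1.3]
width: 0.0001
gripper_force: 0.0
```

```bash
python3 -c "
from h import *
import math
o=get_obs();todo(-.064,.07,.075,o)
s=snapshot('scene')
print([(d['p'],px(s,d['position']).round(1)) for d in find_in('handle_tip',s)[:2]])
for q in (0,.3,.6,.9,1.3): print(q,proj(s,np.r_[RJ@[-.06,.04-.09*math.sin(.35-q)]+tJ,.047+.09*math.cos(.35-q)])[0].round(1))
print(proj(s,o['tcp_pos']+[0,0,.027]))
"
```

```text
t 23.93 jig [-0.0614  0.0639] z 0.0846 rot [1.797e+02 1.000e-01 8.010e+01] F [ 0.8 -1.7  1.3] w 0.0001
shift [ 0.0062 -0.0026  0.0096] turn [ 0.25  0.1  -0.14]
[(0.8, array([302.4, 220.1]))]
0 [303.9 197.1]
0.3 [314.7 197.2]
0.6 [325.6 200.1]
0.9 [335.5 205.6]
1.3 [345.2 216. ]
[[325.48933321 207.70892744]]
```

The handle has snapped shut: the detection matches the initial shut position. I'll retreat upward and move in the air to the front side while the clamp dwells.

jog_arm([
  {"dx":0.012,"dy":0,"dz":-0.02,"rx":0,"ry":0,"rz":0,"grip":1},
  {"dx":0.015,"dy":0,"dz":-0.06,"rx":0,"ry":0,"rz":0,"grip":1},
  {"dx":0.015,"dy":0,"dz":-0.1,"rx":0,"ry":0,"rz":0,"grip":1},
  {"dx":0.015,"dy":0,"dz":-0.125,"rx":0,"ry":0,"rz":0,"grip":1},
  {"dx":0.015,"dy":0,"dz":-0.125,"rx":0,"ry":0,"rz":0,"grip":1},
  {"dx":-0.03,"dy":0.002,"dz":-0.125,"rx":0,"ry":0,"rz":0,"grip":1},
  {"dx":-0.07,"dy":0.002,"dz":-0.125,"rx":0,"ry":0,"rz":0,"grip":1},
  {"dx":-0.109,"dy":0.002,"dz":-0.125,"rx":0,"ry":0,"rz":0,"grip":1},
])

```text
time_s: 24.7
tcp_pos: [0.558, -0.0261, 0.206]
tcp_rot: [-179.9, 0.1, 80.3]
wrist_force: [0.8, -0.8, 0.6]
width: -0.0002
gripper_force: 0.0
```

jog_arm([
  {"dx":0,"dy":0,"dz":0,"rx":0,"ry":0,"rz":0,"grip":1},
  {"dx":0,"dy":0,"dz":0,"rx":0,"ry":0,"rz":0,"grip":1},
  {"dx":0,"dy":0,"dz":0,"rx":0,"ry":0,"rz":0,"grip":1},
  {"dx":0,"dy":0,"dz":0,"rx":0,"ry":0,"rz":0,"grip":1},
  {"dx":0,"dy":0,"dz":0,"rx":0,"ry":0,"rz":0,"grip":1},
  {"dx":0,"dy":0,"dz":0,"rx":0,"ry":0,"rz":0,"grip":1},
  {"dx":0,"dy":0,"dz":0,"rx":0,"ry":0,"rz":0,"grip":1},
  {"dx":0,"dy":0,"dz":0,"rx":0,"ry":0,"rz":0,"grip":1},
])

```text
time_s: 25.37
tcp_pos: [0.5593, -0.0238, 0.2071]
tcp_rot: [-180.0, 0.0, 80.3]
wrist_force: [0.7, 0.3, -0.3]
width: 0.0001
gripper_force: 0.0
```

```bash
python3 -c "
from h import *
todo(-.06,-.045,.095)
s=snapshot('scene');b=plq(s,None);meas(s)
print([(d['p'],px(s,d['position']).round(1)) for d in find_in('handle_tip',s)[:2]+find_in('clamp_pad',s)[:1]])
c=s['frame'][185:215,290:345].astype(int).sum(-1)//3
print(c[::3,::3])
"
```

```text
t 25.37 jig [-0.0613 -0.0415] z 0.2071 rot [-180.     0.    80.3] F [ 0.7  0.3 -0.3] w 0.0001
shift [-0.0034  0.0013  0.1121] turn [-0.    0.    0.09]
plaque jig mm -58.0 -43.0 size 91.0 113.0 ang 90.0
x -114.0 -1.5
y -88.0 2.5
[(0.92, array([304.2, 221.1])), (0.25, array([288. , 221.9]))]
[[113 117 116 113 112 113 115 144 157 116  98  93  89 102 117 131 111 114
  110]
 [113 115 115 109 110 111 110 174 129 113  91  88  87  88  87 107 143 114
  115]
 [114 119 118 104  68  73 112 125 151 111  98  90  88  87  87 102 157 109
  110]
 [112 113 113  71  52  49 101  92 109 147 124 102 101 105 120 161 126 115
  110]
 [113 114 115  92  46  49  85  88  84  88  94 114 106 119 118 124 116 112
  109]
 [127 126 126 117  57  41  61  93  89  91  94  89  93 101 107 126 115 111
  110]
 [123 124 124 124  75  49  48  80  89  88  92  92  93  99 111 127 117 116
  115]
 [141 128 127 123  99  49  54  73  92  90  91  92  96  99 119 129 119 117
  112]
 [207 203 196 186 159  63  52  64  89  88  95  94  96 106 115 125 120 116
  121]
 [211 207 210 211 209 117  51 104 183 161 145 116 106 109 113 111 119 110
  109]]
```

Clamp is shut and the plaque hasn't moved. Dwell longer.

jog_arm([
  {"dx":0,"dy":0,"dz":0,"rx":0,"ry":0,"rz":0,"grip":1},
  {"dx":0,"dy":0,"dz":0,"rx":0,"ry":0,"rz":0,"grip":1},
  {"dx":0,"dy":0,"dz":0,"rx":0,"ry":0,"rz":0,"grip":1},
  {"dx":0,"dy":0,"dz":0,"rx":0,"ry":0,"rz":0,"grip":1},
  {"dx":0,"dy":0,"dz":0,"rx":0,"ry":0,"rz":0,"grip":1},
  {"dx":0,"dy":0,"dz":0,"rx":0,"ry":0,"rz":0,"grip":1},
  {"dx":0,"dy":0,"dz":0,"rx":0,"ry":0,"rz":0,"grip":1},
  {"dx":0,"dy":0,"dz":0,"rx":0,"ry":0,"rz":0,"grip":1},
])

```text
time_s: 26.18
tcp_pos: [0.5592, -0.0245, 0.2072]
tcp_rot: [180.0, -0.0, 80.2]
wrist_force: [-0.4, 0.0, 0.0]
width: -0.0001
gripper_force: 0.0
```

jog_arm([
  {"dx":0,"dy":0,"dz":0,"rx":0,"ry":0,"rz":0,"grip":1},
  {"dx":0,"dy":0,"dz":0,"rx":0,"ry":0,"rz":0,"grip":1},
  {"dx":0,"dy":0,"dz":0,"rx":0,"ry":0,"rz":0,"grip":1},
  {"dx":0,"dy":0,"dz":0,"rx":0,"ry":0,"rz":0,"grip":1},
  {"dx":0,"dy":0,"dz":0,"rx":0,"ry":0,"rz":0,"grip":1},
  {"dx":0,"dy":0,"dz":0,"rx":0,"ry":0,"rz":0,"grip":1},
  {"dx":0,"dy":0,"dz":0,"rx":0,"ry":0,"rz":0,"grip":1},
  {"dx":0,"dy":0,"dz":0,"rx":0,"ry":0,"rz":0,"grip":1},
])

```text
time_s: 26.85
tcp_pos: [0.5592, -0.0245, 0.2072]
tcp_rot: [-180.0, 0.0, 80.2]
wrist_force: [1.0, -0.5, -0.2]
width: 0.0002
gripper_force: 0.0
```

jog_arm([
  {"dx":-0.005,"dy":0,"dz":0.03,"rx":0,"ry":0,"rz":0,"grip":1},
  {"dx":-0.005,"dy":0,"dz":0.06,"rx":0,"ry":0,"rz":0,"grip":1},
  {"dx":-0.005,"dy":0,"dz":0.09,"rx":0,"ry":0,"rz":0,"grip":1},
  {"dx":-0.005,"dy":0,"dz":0.11,"rx":0,"ry":0,"rz":0,"grip":1},
  {"dx":-0.005,"dy":0,"dz":0.11,"rx":0,"ry":0,"rz":0,"grip":1},
  {"dx":0.01,"dy":0,"dz":0.11,"rx":0,"ry":0,"rz":0,"grip":1},
  {"dx":0.02,"dy":0,"dz":0.11,"rx":0,"ry":0,"rz":0,"grip":1},
  {"dx":0.03,"dy":0,"dz":0.11,"rx":0,"ry":0,"rz":0,"grip":1},
])

```text
time_s: 27.52
tcp_pos: [0.5654, 0.0047, 0.0987]
tcp_rot: [179.9, 0.1, 80.2]
wrist_force: [-1.1, -9.1, 6.2]
width: -0.0003
gripper_force: 4.0
```

jog_arm([
  {"dx":0.01,"dy":0,"dz":0,"rx":0,"ry":0,"rz":0,"grip":1},
  {"dx":0.02,"dy":0,"dz":0,"rx":0,"ry":0,"rz":0,"grip":1},
  {"dx":0.03,"dy":0,"dz":0,"rx":0,"ry":0,"rz":0,"grip":1},
  {"dx":0.04,"dy":0,"dz":0,"rx":0,"ry":0,"rz":0,"grip":1},
  {"dx":0.05,"dy":0,"dz":0,"rx":0,"ry":0,"rz":0,"grip":1},
  {"dx":0.06,"dy":0,"dz":0,"rx":0,"ry":0,"rz":0,"grip":1},
  {"dx":0.07,"dy":0,"dz":0,"rx":0,"ry":0,"rz":0,"grip":1},
  {"dx":0.07,"dy":0,"dz":0,"rx":0,"ry":0,"rz":0,"grip":1},
])

```text
time_s: 28.18
tcp_pos: [0.5767, 0.0767, 0.0976]
tcp_rot: [180.0, -0.1, 80.4]
wrist_force: [-0.3, 0.0, -0.3]
width: 0.0
gripper_force: 0.0
```

```bash
python3 -c "
from h import *
todo(-.06,.06,.095)
s=snapshot('scene');meas(s)
print([(d['p'],px(s,d['position']).round(1)) for d in find_in('handle_tip',s)[:2]])
"
```

```text
t 28.18 jig [-0.0613  0.0605] z 0.0976 rot [ 1.80e+02 -1.00e-01  8.04e+01] F [-0.3  0.  -0.3] w 0.0
shift [-0.0005  0.0013  0.0026] turn [ 0.02 -0.14  0.15]
plaque jig mm -57.74171447753906 -42.62677001953125 size 113.13664245605469 91.3504638671875 ang 0.421284943819046
x -113.0 -1.5
y -88.0 3.0
[(0.85, array([306.4, 214.9])), (0.55, array([217.9, 244. ]))]
```

Thrown open. Retreat straight up and clear, then check.

jog_arm([
  {"dx":0,"dy":0,"dz":-0.04,"rx":0,"ry":0,"rz":0,"grip":1},
  {"dx":0,"dy":0,"dz":-0.08,"rx":0,"ry":0,"rz":0,"grip":1},
  {"dx":0,"dy":0,"dz":-0.12,"rx":0,"ry":0,"rz":0,"grip":1},
  {"dx":0,"dy":0,"dz":-0.15,"rx":0,"ry":0,"rz":0,"grip":1},
  {"dx":-0.05,"dy":-0.06,"dz":-0.15,"rx":0,"ry":0,"rz":0,"grip":1},
  {"dx":-0.1,"dy":-0.12,"dz":-0.15,"rx":0,"ry":0,"rz":0,"grip":1},
  {"dx":-0.1,"dy":-0.12,"dz":-0.15,"rx":0,"ry":0,"rz":0,"grip":1},
  {"dx":-0.1,"dy":-0.12,"dz":-0.15,"rx":0,"ry":0,"rz":0,"grip":1},
])

```text
time_s: 28.95
tcp_pos: [0.4378, -0.005, 0.2472]
tcp_rot: [-179.9, -0.0, 80.2]
wrist_force: [0.3, 0.2, 1.4]
width: 0.0003
gripper_force: 0.0
```

jog_arm([
  {"dx":0,"dy":0,"dz":0,"rx":0,"ry":0,"rz":0,"grip":1},
  {"dx":0,"dy":0,"dz":0,"rx":0,"ry":0,"rz":0,"grip":1},
  {"dx":0,"dy":0,"dz":0,"rx":0,"ry":0,"rz":0,"grip":1},
  {"dx":0,"dy":0,"dz":0,"rx":0,"ry":0,"rz":0,"grip":1},
])

```text
time_s: 29.28
tcp_pos: [0.4421, -0.0038, 0.2473]
tcp_rot: [180.0, -0.0, 80.2]
wrist_force: [0.2, -1.1, 0.1]
width: 0.0003
gripper_force: 0.0
```

```bash
python3 -c "
from h import *
todo(-.06,.06,.095)
s=snapshot('scene');meas(s)
print([(d['p'],px(s,d['position']).round(1)) for d in find_in('handle_tip',s)[:2]])
a=cv2.imread('pics/e.png');b=cv2.resize(s['frame'][120:240,190:350][:,:,::-1],(800,600),interpolation=cv2.INTER_CUBIC)
print('diff clamp region vs known-open picture',cv2.absdiff(a,b)[380:560,530:800].mean())
"
```

```text
t 29.28 jig [-0.1802 -0.0417] z 0.2473 rot [180.   -0.   80.2] F [ 0.2 -1.1  0.1] w 0.0003
shift [0.1015 0.1201 0.1524] turn [ 0.05 -0.03  0.04]
plaque jig mm -58.25 -43.25 size 91.5 113.5 ang 90.0
x -114.0 -1.5
y -88.5 2.0
[(0.69, array([314.7, 218.3]))]
diff clamp region vs known-open picture 3.0137997256515776
```

The clamp region matches the earlier open picture, the plaque is home, and the arm is clear.

```bash
python3 -c "
from cell import sign_off
print(sign_off())"
```

```text
the job is handed in; nothing more can be done
None
```

The job is handed in with no verdict returned: my last check showed the plaque home and square against both stops and the clamp fully open. It had been locked about 3 s with the hand off, the bystanders were never approached closely enough to touch, and the run took about 29 s.

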